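Set out rock bars for imaging with a straightedge

TASK

Lever the specimen case's lid open with the spatula blade under its lip and take out every rock bar; lay them side by side on the dark sample plate, lengthwise with one end home against the ledge, and lay the straightedge flat on the plate, centred, its edge flush along all their near ends. Leave the spatula back on its mat lengthwise and the case shut again, and do not disturb the other things on the bench.

Things in the scene. Friction and masses are not known exactly. Their poses are not given: they have to be found in the camera images.
- lid (a joint): hinged wooden lid of the specimen case, angle in rad: 0 shut, grows as it opens, stop at 1.75 (a little past upright). It starts shut. The lid is a board 240 mm long, 155 mm from hinge to free edge, 6 mm thick, 0.12 kg. A stiff friction hinge (0.13 N m) lets it stay at any angle; levering it up at the lip takes about 1.5 N. It has no handle: its free edge is a lip that overhangs the case's front wall by 15 mm, open from below
- case: fixed wooden specimen case, outside 240 mm (its x) by 140 mm (its y) by 56 mm high, walls and floor 5 mm thick. Origin: centre of the underside on the bench; z up; its front with the lid's lip is the -y side, the hinge lies along x on the +y rim. Two or three rock bars lie inside on the floor, side by side at x about -66, 0 and +66 mm (one may be missing), each with its length along the case's y
- hinge (a point): middle of the lid's hinge axis, at y = +70 mm, z = 56 mm in the case's frame; same axes as the case
- lip (a point): middle of the lid's free edge, on its underside, 155 mm from the hinge axis; moves with the lid (at the underside of the shut lid it is 56 mm above the bench)
- plate: fixed dark sample plate, 200 mm (its x) by 240 mm (its y), 12 mm thick, origin centre of the underside on the bench, z up. Along its far (+x) side runs a pale ledge rising 12 mm above the plate; the ledge's inner face is at x = +90 mm. A bar pushed home against the ledge has its centre at x = +45 mm and its near end at x = 0
- straightedge: loose aluminium straightedge: flat bar 45 mm (its x) by 230 mm (its y) by 8 mm thick, with an upstanding grip rib 14 mm wide, 190 mm long, running along y, centred at x = -10.5 mm, its top 30 mm above the underside; 0.28 kg. The wide flange ends in the plain working edge at x = +22.5 mm. Origin centre of the underside, z up. Starts flat on the bench, its length roughly along the world's x
- mat: fixed thin rubber tool mat, 250 mm (its x) by 80 mm (its y), 3 mm thick, origin centre of the underside; mat and straightedge may swap places between starts
- spatula: loose flat-bladed spatula, lying on the mat along its length: wooden handle 100 mm long (x from -100 to 0), 20 mm wide, 22 mm high, and a stiff steel blade 95 mm long (x from 0 to +95), 24 mm wide, 4 mm thick, its mid-plane 11 mm above the handle's underside; 0.09 kg. Origin: underside of the handle at the junction with the blade, z up
- blade_tip (a point): middle of the tip of the spatula's blade (x = +95 mm, z = 11 mm in its frame)
- prism1: sawn grey rock bar, 90 mm (its x) by 30 mm (its y) by 26 mm (its z), 0.18 kg, origin at its centre; starts in the case; may be absent (None)
- prism2: sawn grey rock bar, 90 mm (its x) by 30 mm (its y) by 26 mm (its z), 0.18 kg, origin at its centre; starts in the case; may be absent (None)
- prism3: sawn grey rock bar, 90 mm (its x) by 30 mm (its y) by 26 mm (its z), 0.18 kg, origin at its centre; starts in the case; may be absent (None)
- beaker: bystander, leave alone: glass beaker, 68 mm across, 90 mm tall
- flask: bystander, leave alone: amber glass flask, 84 mm across, 170 mm tall
- flask_small: bystander, leave alone: green glass flask, 66 mm across, 110 mm tall
- rock: bystander, leave alone: rough reddish hand specimen, about 70 x 50 x 46 mm
- dish: bystander, leave alone: low glass dish, 84 mm across, 16 mm tall
- slide_box: bystander, leave alone: grey slide box, 80 x 100 x 35 mm
- offcut: bystander, leave alone: short rock offcut, 45 x 30 x 26 mm, not one of the bars
There are look-alikes about, which are no part of the job. There is more than one size of the straightedge; the job needs the larger.

How it is judged:
On the way, in this order (a step that is already met when the one before it is completed fails the run):
1. the lid is levered open with the spatula's blade: past about 20 degrees (0.35 rad) with the spatula in contact with the lid (value of joint lid above 0.35 rad and contact force between spatula and lid above 0.15 N), for 0.05 s.
2. all the bars are on the plate, lengthwise behind the ledge (x of prism1 in the frame of plate between 0 and 0.05 m and y of prism1 in the frame of plate between -0.12 and 0.12 m and z of prism1 in the frame of plate between 0.018 and 0.034 m and x of prism2 in the frame of plate between 0 and 0.05 m and y of prism2 in the frame of plate between -0.12 and 0.12 m and z of prism2 in the frame of plate between 0.018 and 0.034 m and x of prism3 in the frame of plate between 0 and 0.05 m and y of prism3 in the frame of plate between -0.12 and 0.12 m and z of prism3 in the frame of plate between 0.018 and 0.034 m), for 0.2 s.
At the end, for the whole second after the job is handed in: bars on the plate, ends within 3 mm of the ledge, square within 0.05 rad; straightedge flat on the plate, edge within 2.5 mm of the near ends, parallel to the ledge within 0.03 rad, centred within 30 mm; spatula along the mat within 0.3 rad, near its centre; lid below 0.06 rad; all at rest (x of prism1 in the frame of plate between 0.042 and 0.049 m and y of prism1 in the frame of plate between -0.105 and 0.105 m and z of prism1 in the frame of plate between 0.02 and 0.032 m and angle between the x axis of each of prism1, prism2, prism3 and the x axis of plate, either way round below 0.05 rad and linear speed of each of prism1, prism2, prism3, straightedge, spatula below 0.02 m/s and x of prism2 in the frame of plate between 0.042 and 0.049 m and y of prism2 in the frame of plate between -0.105 and 0.105 m and z of prism2 in the frame of plate between 0.02 and 0.032 m and x of prism3 in the frame of plate between 0.042 and 0.049 m and y of prism3 in the frame of plate between -0.105 and 0.105 m and z of prism3 in the frame of plate between 0.02 and 0.032 m and x of straightedge in the frame of plate between -0.025 and -0.0195 m and y of straightedge in the frame of plate between -0.03 and 0.03 m and z of straightedge in the frame of plate between 0.009 and 0.016 m and angle between the y axis of straightedge and the y axis of plate, either way round below 0.03 rad and angle between straightedge's own z axis and vertical below 0.06 rad and x of spatula in the frame of mat between -0.04 and 0.04 m and y of spatula in the frame of mat between -0.03 and 0.03 m and z of spatula in the frame of mat below 0.03 m and angle between the x axis of spatula and the x axis of mat, either way round below 0.3 rad and value of joint lid below 0.06 rad); the robot touches nothing.
It fails at once if a bystander shifted by more than 40 mm or knocked over (distance of any of beaker, flask, flask_small, rock, dish, slide_box, offcut from where it was at the start of the episode above 0.04 m or angle between any of beaker, flask, flask_small, rock, dish, slide_box, offcut's own z axis and vertical above 0.6 rad).
Of prism1, prism2, prism3 only 2 to 3 are there at a start; the rules pass over those that are not, and their reading is None.
At some moment in a run one of straightedge, spatula may be knocked a few centimetres aside while the robot is not near it.
Once in a run the grip may slacken for a moment while it holds something.
It also fails if it takes over 200 s, if anything falls off the work surface, if the arm or the gripper's body presses on something with over 40 N, if the wrist force passes 120 N, or if a joint passes its speed limit or range.

ROBOT

A 6-joint arm with a two-finger parallel gripper is mounted at the origin on the work surface. World frame = base frame: x ahead of the robot, y to its left, z up, the work surface at z = 0. Lengths are in m, angles in rad, forces in N, time in s.
With the tool pointing down it reaches from about 0.4 to 0.925 m from the base axis. Payload 3.4 kg.
Tool frame: the origin (TCP) lies midway between the tips of the shut fingers; the grasp point (between the pads) lies grasp_offset behind it (grasp_offset is the distance from the TCP to the grasp point, in m); z points along the fingers, y is the direction in which the jaws open and shut (so a half turn about z gives the same grasp; the last joint's range is limited). The gripper opens to 85 mm and grips with 20 to 120 N. Pads are 22 mm wide; open, the fingers measure 114 mm over their backs; the gripper's body (76 mm by 85 mm) begins 54 mm behind the grasp point. The pads swing forward as they close: fully open they stand 13 mm farther back than shut.
Start: joints at [-0.073, 0.307, 1.506, -0, 1.328, -0.073], TCP at [0.575, -0, 0.231] pointing down, gripper open.
Joint ranges: [-3.12, 3.12], [-1.05, 2.28], [0.14, 2.33], [-1.42, 4.57], [0.1, 2.73], [-2.68, 2.68]. Speed limits (rad/s): [2.57, 2.57, 3.14, 3.14, 3.14, 3.14].

INTERFACE

Orientations are given as a rotation vector (axis times angle).
In Python, from workcell import * gives the robot as it stands.
- The arm moves only by the tool step_arm, never from a script. Its argument "targets" is a list of rows, each a list of 3 entries, a list of its own where there are three numbers: the gripper command: -1 is shut, 1 is fully open, values between are in proportion, then the shift along the tool's x, y, z in m, then the turn, a rotation vector about the tool's x, y, z in degrees. A call has 1 to 20 rows; each row shifts and turns the pose as measured when the row begins, along the tool's axes as they then stand; what a row does not reach is not made up. A row lasts 1/8 s, in which the tool goes at most 62.5 mm and 10.7 degrees, less where a joint would pass 70% of its speed; a pose out of reach is approached as far as the arm can. A call with a gripper value outside its range is refused whole. The fingers move at their own pace and stop on an object; "squeeze" is the grip in N (left out, the last holds). Time passes only in rows, so rows that do not move let the fingers close. It gives the time, the measured TCP pose, the force and the opening at its end, in the units of the state.
- observe(): the state, without advancing time (a new reading comes with each control period).
- camera(name): name is "scene" or "side" or "wrist"; returns a dict with "image" (384x512x3 uint8, red, green, blue), "z_map" (384x512 float32, m along the optical axis (not along the pixel's ray), 0 where there is no reading), "fx", "fy", "cx", "cy" (pixels), "k1" (the pictures are not rectified: a ray, as slopes to the right and down, at radius r is drawn at 1 + k1 r^2 times it, then the intrinsics apply), "xyz" and "attitude" of the camera in the world; the wrist camera has in their place "mount" (4x4, takes a point from camera to tool coordinates, whose origin is the TCP and whose axes are the flange's). Camera axes: x right, y down, z forward; pixel columns grow to the right and rows downward; lengths in m; the calibration is good to about 2 mm. A picture is of the moment at which its call begins: read the wrist's pose just before it.
- sign_off(): hands the job in, once; it reports no verdict.
The state is a dict: "clock": time; "joints": joint angles; "joint_vel": joint speeds; "joint_torque": joint torques, N m; "tool_pos": TCP position; "ee_rot": TCP orientation; "wrist_force": force on the tool from outside, world axes, zero at the start; "wrist_torque": the same for the moment, N m; "width": finger opening in m.
Only numpy, scipy, OpenCV 4.12 (cv2) and the standard library are available. Lean on these libraries where they do the work, as an engineer would, in place of code of your own. Each camera call takes 0.05 s, during which the arm holds its last target. There are 200 camera calls.

## Working session

There is one attempt and no reset: what is moved stays moved. The work goes in short steps, Python scripts to look and compute and a tool call to move; the robot and the scene stay as the last step left them, time stands still between calls to the robot, and variables do not carry over. Pictures are saved under pics/ and viewed, about 12 in all and at most 16, crops included, and the job is handed in when it is done.

Besides the shell and the picture viewer there is one more tool, called after "Emit:" as a command line: name --argument value ..., lists and objects as JSON in quotes. step_arm: Moves the arm, as the interface text tells. Its arguments: {"type":"object","properties":{"targets":{"type":"array"},"squeeze":{"type":"number"}},"required":["targets"]}

```bash
ls; mkdir -p pics
cat > h.py <<'E'
from workcell import *
import numpy as np, cv2
from scipy.spatial.transform import Rotation as R
def att(a):
    a=np.array(a,float)
    if a.shape==(3,3): return a
    return R.from_rotvec(a).as_matrix() if a.size==3 else R.from_quat(a).as_matrix()
def shot(name):
    s=observe(); c=camera(name)
    if 'mount' in c:
        M=np.array(c['mount']); Rt=R.from_rotvec(s['ee_rot']).as_matrix()
        c['R']=Rt@M[:3,:3]; c['t']=Rt@M[:3,3]+np.array(s['tool_pos'])
    else: c['R']=att(c['attitude']); c['t']=np.array(c['xyz'])
    return c
def slopes(c,uv):
    uv=np.atleast_2d(np.array(uv,float)); d=(uv-[c['cx'],c['cy']])/[c['fx'],c['fy']]; s=d.copy()
    for _ in range(20): s=d/(1+c['k1']*(s**2).sum(1,keepdims=True))
    return s
def onplane(c,uv,z):
    s=slopes(c,uv); r=np.c_[s,np.ones(len(s))]@c['R'].T
    return c['t']+r*((z-c['t'][2])/r[:,2])[:,None]
def cloud(c):
    h,w=c['z_map'].shape; u,v=np.meshgrid(np.arange(w),np.arange(h))
    s=slopes(c,np.c_[u.ravel(),v.ravel()]); Z=c['z_map'].ravel()[:,None]
    P=(np.c_[s,np.ones(len(s))]*Z)@c['R'].T+c['t']; P[Z[:,0]<=0]=np.nan
    return P.reshape(h,w,3)
def save(c,n): cv2.imwrite('pics/'+n,c['image'][:,:,::-1])
def project(c,P):
    q=(np.atleast_2d(P)-c['t'])@c['R']; s=q[:,:2]/q[:,2:]; s=s*(1+c['k1']*(s**2).sum(1,keepdims=True))
    return s*[c['fx'],c['fy']]+[c['cx'],c['cy']]
E
python3 - <<'E'
from h import *
print(observe())
for n in ['scene','side','wrist']:
    c=shot(n); save(c,n+'0.png'); print(n,{k:v for k,v in c.items() if k not in('image','z_map')})
E
```

```text
pics
{'clock': 0.0, 'joints': array([-7.34937345e-02,  3.07556821e-01,  1.50768939e+00,  5.15388202e-05,
        1.32839569e+00, -7.34995445e-02]), 'joint_vel': array([-0.00063819, -0.00015009,  0.0018737 , -0.0018588 , -0.00082613,
        0.00086487]), 'joint_torque': array([-2.40806599e-03, -4.57556927e+01, -2.51919490e+01, -3.95127336e-04,
        1.32516641e-02, -2.41733758e-06]), 'tool_pos': array([5.74294711e-01, 4.96283210e-05, 2.30384275e-01]), 'ee_rot': array([-2.22032814e+00, -2.22031346e+00,  2.04233569e-03]), 'wrist_force': array([ 0.19002068, -1.22730383,  0.0525827 ]), 'wrist_torque': array([ 0.06539516, -0.01237024, -0.04766873]), 'width': 0.08523814059205312}
scene {'fx': 376.1535399445018, 'fy': 376.1535399445018, 'cx': 253.47673662846046, 'cy': 198.19887663463646, 'k1': -0.08265999082681175, 'xyz': array([1.0589624 , 0.82042495, 0.93144608]), 'attitude': array([-0.58535125, -2.63058776,  1.17421969]), 'R': array([[-0.90117965,  0.27263302, -0.33696658],
       [ 0.43288489,  0.60563573, -0.66769456],
       [ 0.02204342, -0.7475805 , -0.66380531]]), 't': array([1.0
[... 508 characters left out ...]
27315246, 'fy': 341.2570827315246, 'cx': 262.205355159295, 'cy': 197.72566652130558, 'k1': -0.05270988288513392, 'mount': array([[-4.57811247e-04, -9.50446501e-01, -3.10887824e-01,
         7.97367047e-02],
       [ 9.99999895e-01, -4.41571543e-04, -1.22620018e-04,
         8.80434913e-04],
       [-2.07354491e-05, -3.10887847e-01,  9.50446603e-01,
        -1.42954143e-01],
       [ 0.00000000e+00,  0.00000000e+00,  0.00000000e+00,
         1.00000000e+00]]), 'R': array([[ 9.99998344e-01,  1.02834432e-04, -1.81671096e-03],
       [-4.66875179e-04, -9.50478361e-01, -3.10790390e-01],
       [-1.75870441e-03,  3.10790724e-01, -9.50476740e-01]]), 't': array([0.57552812, 0.07971631, 0.37346483])}
```

View pics/scene0.png

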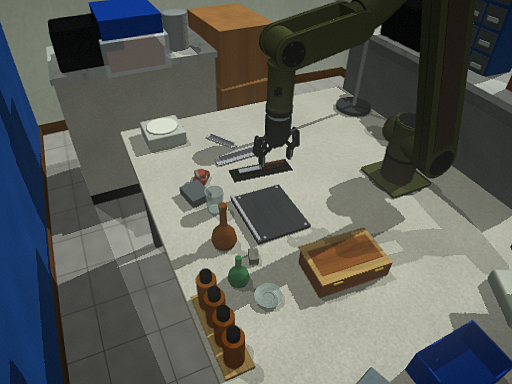

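View pics/side0.png

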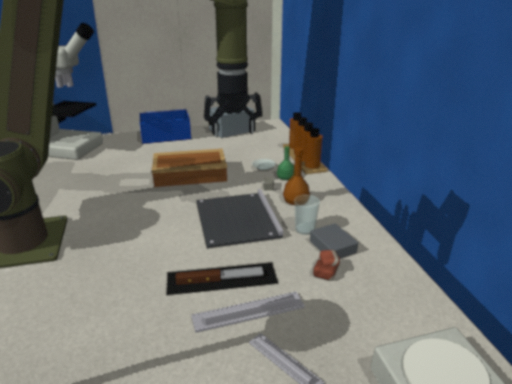

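The scene view has the case at (345,262) with its lid shut, the plate at (270,212) with its ledge on the left, and the mat with spatula at (262,170). There are two straightedges, the large one at (240,152) and the small one at (220,140). The side view shows the same: mat (222,278), large straightedge (248,310), small one (287,360). Next I measure them.

```bash
cat > m.py <<'E'
from h import *
def rect(P):
    (c,(w,h),a)=cv2.minAreaRect((P[:,:2]*1000).astype(np.float32))
    if w<h: w,h,a=h,w,a+90
    return np.round(c,1),round(w,1),round(h,1),round((a+90)%180-90,2)
def blobs(c,mask,minpix=60,tag=''):
    P=cloud(c); m=(mask&np.isfinite(P[...,0])).astype(np.uint8)
    n,l,st,_=cv2.connectedComponentsWithStats(m)
    for i in range(1,n):
        if st[i,4]>=minpix:
            q=P[l==i]; print(tag,'px',st[i,:2]+st[i,2:4]//2,st[i,4],'zmed %.1f'%(1000*np.median(q[:,2])),'rect',*rect(q))
E
python3 - <<'E'
from m import *
for n in ['scene','side']:
    c=shot(n);P=cloud(c);np.save(n+'P.npy',P)
    ok=(P[...,0]>.2)&(P[...,0]<1.05)&(abs(P[...,1])<.75)
    bench=ok&(abs(P[...,2])<.004); print(n,'bench z',np.nanmedian(P[bench][:,2]),np.nanstd(P[bench][:,2]),'zero frac',(c['z_map']==0).mean())
    blobs(c,ok&(P[...,2]>.006)&(P[...,2]<.2),40,n+' high')
    g=c['image'].astype(int); blobs(c,ok&(g.max(2)<75)&(P[...,2]<.03),80,n+' dark')
E
```

```text
scene bench z -0.00016659077291059088 0.0017832818418221574 zero frac 0.005518595377604167
scene high px [163 133] 1175 zmed 59.3 rect [ 779.9 -654.2] 180.7 172.0 -89.16
scene high px [222 139] 106 zmed 13.6 rect [ 555.3 -519.9] 146.2 32.1 -59.65
scene high px [235 155] 310 zmed 14.9 rect [ 543.1 -375.8] 182.3 48.1 2.96
scene high px [261 167] 234 zmed 15.7 rect [ 478.8 -268.4] 197.5 40.4 -6.97
scene high px [208 210] 1796 zmed 42.6 rect [ 773.5 -120.8] 410.4 133.3 85.13
scene high px [271 214] 2679 zmed 11.1 rect [571.1 -22.2] 247.8 202.4 89.02
scene high px [346 262] 4117 zmed 62.6 rect [476.8 290.7] 243.8 164.4 -4.67
scene high px [253 256] 147 zmed 24.1 rect [712.6 143.5] 48.6 30.2 69.8
scene high px [239 271] 454 zmed 45.6 rect [793.2 207.4] 62.7 50.1 -34.91
scene high px [223 324] 3288 zmed 108.8 rect [900.2 330.4] 265.1 79.3 -89.68
scene high px [268 295] 464 zmed 11.4 rect [736.1 290.7] 83.4 80.6 61.04
scene high px [456 352] 2704 zmed 46.2 rect [420.8 690.3] 203.4 119.0 -0.06
scene high px [373 375] 312 zmed 100.1 rect [654.5 628.4] 76.1 38.5 -26.04
scene dark px [260 170] 5
[... 1220 characters left out ...]
1.5 137.4] 50.0 29.0 74.19
side high px [239 218] 3485 zmed 10.7 rect [571.1 -26.2] 246.4 201.5 89.02
side high px [219 275] 877 zmed 17.4 rect [ 479.9 -269.5] 196.1 29.4 -4.73
side high px [248 311] 1780 zmed 16.0 rect [ 520.4 -385.4] 230.2 49.5 2.85
side high px [437 355] 5282 zmed 65.5 rect [ 778.6 -641.9] 172.2 130.7 -0.72
side high px [283 358] 755 zmed 16.3 rect [ 550.2 -521.4] 143.8 32.2 -60.26
side dark px [189 179] 350 zmed 20.5 rect [469.5 223.3] 225.9 12.4 -4.29
side dark px [240 221] 3024 zmed 10.5 rect [568.9 -29.7] 238.6 193.9 89.29
side dark px [346 251] 152 zmed 17.8 rect [ 794.5 -263.9] 64.1 4.7 12.15
side dark px [222 279] 1830 zmed 3.6 rect [ 485.5 -265.9] 245.9 79.8 -5.79
```

View pics/wrist0.png

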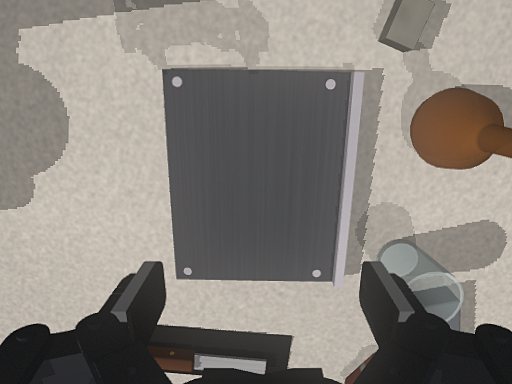

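The wrist view shows the plate (ledge on the right) with a clear area around it. The mat is at the bottom edge and the offcut is at (408,22).

Measured so far: case (476,287) at about -5°, hinge on the +y side; plate (571,-24) at about -1°; mat (486,-264) at -6°; large straightedge (520,-385). The small one is 144 x 32 mm, so it is the look-alike. I'll move over the mat and straightedge for the close check.

Emit:
step_arm --targets '[[1,[-0.05,-0.009,-0.014],[0,0,0]],[1,[-0.05,-0.009,-0.014],[0,0,0]],[1,[-0.05,-0.009,-0.014],[0,0,0]],[1,[-0.05,-0.009,-0.014],[0,0,0]],[1,[-0.05,-0.009,-0.014],[0,0,0]],[1,[0,0,0],[0,0,0]]]'

```text
clock: 1.0
tool_pos: [0.5293, -0.2566, 0.3014]
ee_rot: [-2.216, -2.225, 0.003]
wrist_force: [1.0, -0.7, 1.0]
width: 0.0853
```

Run:
```python
from m import *
try: print('go',grasp_offset)
except Exception as e: print(e)
s=observe(); print(s['tool_pos'],s['ee_rot'],s['clock'])
c=shot('wrist'); P=cloud(c); save(c,'wrist1.png')
ok=(P[...,1]<-.15)&(P[...,1]>-.5)&(P[...,0]>.25)&(P[...,0]<.75)
b=ok&(abs(P[...,2])<.004); print('bench',np.median(P[b][:,2]))
blobs(c,ok&(P[...,2]>.005)&(P[...,2]<.06),100,'high')
blobs(c,ok&(P[...,2]>.02)&(P[...,2]<.06),100,'top')
g=c['image'].astype(int); blobs(c,ok&(g.max(2)<75)&(P[...,2]<.012)&(P[...,2]>-.002),300,'dark')
```

```text
go 0.0187
[ 0.52929352 -0.25655306  0.30138414] [-2.21628303 -2.22461944  0.00275321] 1.0
bench 0.0005386771732911744
high px [439 123] 1484 zmed 30.7 rect [ 740.7 -219.3] 96.8 18.5 -89.97
high px [225 160] 2815 zmed 17.4 rect [ 479.6 -267.2] 202.3 27.7 -6.04
high px [411 186] 2299 zmed 31.1 rect [ 726.3 -300.1] 69.0 52.1 49.91
high px [255 242] 5386 zmed 9.1 rect [ 519.5 -383. ] 229.1 46.2 2.89
high px [263 299] 644 zmed 6.6 rect [ 530.7 -481.2] 61.0 30.6 -59.49
top px [442 123] 1062 zmed 34.1 rect [ 740.7 -218.3] 94.6 18.5 -89.97
top px [187 157] 1242 zmed 25.1 rect [ 434.9 -260.8] 99.5 20.6 -6.02
top px [413 187] 2077 zmed 36.7 rect [ 726.4 -300.3] 68.8 51.9 50.34
top px [256 253] 1688 zmed 29.9 rect [ 520.8 -393.6] 190.2 15.4 3.21
top px [259 308] 105 zmed 21.0 rect [ 525.4 -485.7] 34.9 9.3 -59.15
dark px [231 154] 8407 zmed 3.3 rect [ 486.3 -262.8] 249.2 79.9 -5.58
```

View pics/wrist1.png

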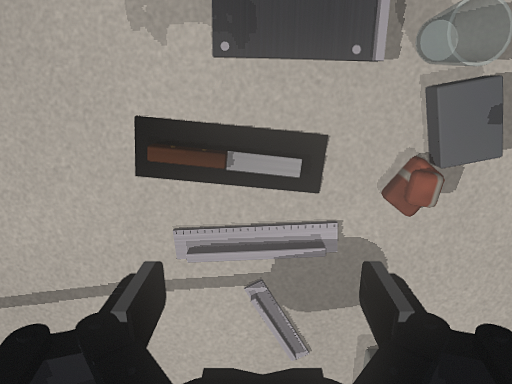

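The wrist view has the spatula on its mat, handle (187,157), blade (265,164). The large straightedge is at (255,242), rib towards -y and working edge towards +y. The small look-alike straightedge is at (275,320); the rock (412,185) and slide box (465,120) are to the right.

The case itself is measured from the saved clouds.

```bash
cat >> m.py <<'E'
def plan(pos,yaw,tilt=None):
    """shift in current tool axes (mm) and turn (deg, tool axes) to reach TCP pos(mm), tool x at yaw (deg), pointing down"""
    s=observe(); R0=R.from_rotvec(s['ee_rot']).as_matrix(); y=np.radians(yaw)
    Rt=np.array([[np.cos(y),np.sin(y),0],[np.sin(y),-np.cos(y),0],[0,0,-1]])
    print('clock %.2f pos'%s['clock'],np.round(s['tool_pos']*1000,1),'yaw %.2f'%np.degrees(np.arctan2(R0[1,0],R0[0,0])),'F',np.round(s['wrist_force'],1),'w %.1f'%(1000*s['width']))
    print(' shift now',np.round(R0.T@(np.array(pos)-s['tool_pos']*1000),1),'turn',np.round(np.degrees(R.from_matrix(R0.T@Rt).as_rotvec()),2),'shift after turn',np.round(Rt.T@(np.array(pos)-s['tool_pos']*1000),1))
E
python3 - <<'E'
from m import *
for n in ['scene','side']:
    P=np.load(n+'P.npy').reshape(-1,3)
    q=P[(P[:,2]>.057)&(P[:,2]<.067)&(abs(P[:,0]-.476)<.15)&(abs(P[:,1]-.29)<.12)]
    print(n,'lid',rect(q),len(q),np.median(q[:,2]))
    q=P[(P[:,2]>.018)&(P[:,2]<.03)&(abs(P[:,0]-.668)<.03)&(abs(P[:,1]+.02)<.13)]
    print(n,'ledge',rect(q),len(q))
plan([435,-261,120],-6)
E
```

```text
scene lid (array([476.1, 290. ]), 243.1, 164.1, -5.02) 3104 0.06322646324492104
scene ledge (array([666.1, -22.8]), 240.5, 11.9, 88.88) 169
side lid (array([477. , 284.2]), 238.7, 162.5, -4.91) 1425 0.06110380910360402
side ledge (array([665.7, -28.3]), 242.3, 11.9, 88.82) 195
clock 1.05 pos [ 529.1 -254.5  300.6] yaw 90.29 F [-0.   0.2 -0.6] w 85.3
 shift now [ -6.4 -93.5 180.9] turn [-2.400e-01  8.000e-02  9.629e+01] shift after turn [-92.9  16.3 180.6]
```

Emit:
step_arm --targets '[[1,[-0.002,-0.031,0.06],[0,0,9.6]],[1,[0,0,0.03],[0,0,9.6]],[1,[0,0,0.03],[0,0,9.6]],[1,[0,0,0.03],[0,0,9.6]],[1,[0,0,0],[0,0,9.6]],[1,[0,0,0],[0,0,9.6]],[1,[0,0,0],[0,0,9.6]],[1,[0,0,0],[0,0,9.6]],[1,[0,0,0],[0,0,9.6]],[1,[0,0,0],[0,0,9.6]],[1,[0,0,0],[0,0,0]]]'

```text
clock: 2.42
tool_pos: [0.4965, -0.2352, 0.1446]
ee_rot: [-3.118, 0.217, 0.025]
wrist_force: [0.0, 0.4, -0.3]
width: 0.0856
```

Run:
```python
from m import *
plan([435,-261,60],-6)
```

```text
clock 2.42 pos [ 496.5 -235.2  144.6] yaw -7.95 F [ 0.   0.4 -0.3] w 85.6
 shift now [-55.9  35.3  85. ] turn [-0.88  0.96 -1.96] shift after turn [-58.5  32.1  84.6]
```

Emit:
step_arm --targets '[[1,[-0.028,0.017,0.04],[-0.9,1.0,-2.0]],[1,[-0.028,0.017,0.04],[0,0,0]],[1,[0,0,0],[0,0,0]],[1,[0,0,0],[0,0,0]]]'

```text
clock: 2.92
tool_pos: [0.4387, -0.2596, 0.0642]
ee_rot: [3.137, -0.136, 0.009]
wrist_force: [-0.5, 0.9, 1.0]
width: 0.0852
```

Run:
```python
from m import *
plan([435,-261,6],-6)
```

```text
clock 2.92 pos [ 438.7 -259.6   64.2] yaw -4.98 F [-0.5  0.9  1. ] w 85.2
 shift now [-3.9  1.7 58.2] turn [ 0.05 -0.33  1.02] shift after turn [-3.5  1.8 58.2]
```

Emit:
step_arm --squeeze 100 --targets '[[1,[-0.004,0.002,0.03],[0,0,1.0]],[1,[0,0,0.024],[0,0,0]],[1,[0,0,0],[0,0,0]],[1,[0,0,0.003],[0,0,0]],[-1,[0,0,0],[0,0,0]],[-1,[0,0,0],[0,0,0]],[-1,[0,0,0],[0,0,0]],[-1,[0,0,0],[0,0,0]],[-1,[0,0,0],[0,0,0]],[-1,[0,0,0],[0,0,0]]]'

```text
clock: 4.18
tool_pos: [0.446, -0.2645, 0.0149]
ee_rot: [3.127, -0.152, 0.037]
wrist_force: [0.1, 0.0, -0.4]
width: 0.0168
```

Run:
```python
from m import *
plan([435,-261,120],-6)
```

```text
clock 4.17 pos [ 446.  -264.5   14.9] yaw -5.55 F [ 0.1  0.  -0.4] w 16.8
 shift now [  -8.8   -1.4 -105.3] turn [ 0.56 -1.38  0.45] shift after turn [ -11.4   -2.3 -105.1]
```

Emit:
step_arm --targets '[[-1,[0,0,-0.03],[0,0,0]],[-1,[0,0,-0.04],[0,0,0]],[-1,[0,0,0],[0,0,0]],[-1,[0,0,0],[0,0,0]]]'

```text
clock: 4.68
tool_pos: [0.4429, -0.2628, 0.0846]
ee_rot: [3.129, -0.152, 0.03]
wrist_force: [-0.8, -0.2, -1.6]
width: 0.017
```

Run:
```python
from m import *
plan([435,-261,120],-6)
c=shot('side');save(c,'s2.png');cv2.imwrite('pics/s2c.png',cv2.resize(c['image'][130:330,110:350,::-1],None,fx=3,fy=3))
c=shot('wrist'); cv2.imwrite('pics/w2.png',c['image'][:,:,::-1])
```

```text
clock 4.67 pos [ 442.9 -262.8   84.6] yaw -5.57 F [-0.8 -0.2 -1.6] w 17.0
 shift now [ -7.3  -0.8 -35.6] turn [ 0.43 -1.14  0.42] shift after turn [ -8.   -1.  -35.4]
```

View pics/s2c.png

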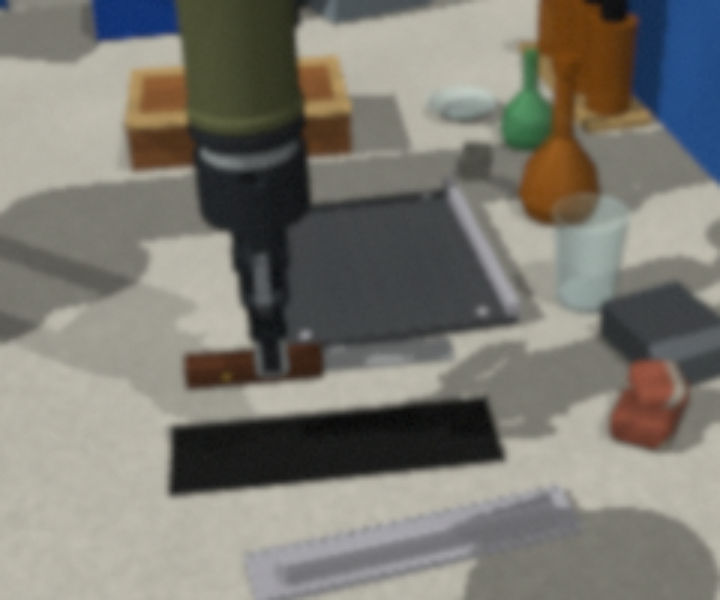

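The side crop shows the spatula held level, gripped at (272,360) with its blade toward +x, and an empty mat below. I'll get the tip's position in the tool frame from the wrist depth.

```bash
cat >> m.py <<'E'
def toolpts(c):
    s=observe(); Rt=R.from_rotvec(s['ee_rot']).as_matrix()
    return (cloud(c)-s['tool_pos'])@Rt
E
python3 - <<'E'
from m import *
c=shot('wrist'); P=toolpts(c)*1000; g=c['image'].astype(int)
m=(P[...,0]>30)&(P[...,0]<170)&(abs(P[...,1])<40)&(abs(P[...,2])<30)
q=P[m]; print(len(q),rect(q/1000)); 
for a,b in((30,60),(60,90),(90,120),(120,140),(140,170)):
    r=q[(q[:,0]>a)&(q[:,0]<b)]
    if len(r): print(a,b,len(r),np.median(r,0).round(1),r[:,0].max().round(1),r[:,1].min().round(1),r[:,1].max().round(1))
E
```

```text
12352 (array([71.5, -0. ]), 83.0, 24.2, -0.28)
30 60 3991 [44.8 -0.1 -0.8] 60.0 -12.0 12.1
60 90 4481 [75.6 -0.1  0.1] 90.0 -12.1 12.1
90 120 3880 [ 1.017e+02 -1.000e-01  8.000e-01] 113.0 -12.3 11.9
```

Run:
```python
from m import *
c=shot('wrist')
s=observe(); Rt=R.from_rotvec(s['ee_rot']).as_matrix()
for x in (100,113,120,133): print(x,project(c,s['tool_pos']+Rt@np.array([x,0,0])/1000).round(0), c['z_map'].shape)
plan([445,0,200],85)
```

```text
100 [[262.  35.]] (384, 512)
113 [[262.  -2.]] (384, 512)
120 [[262. -23.]] (384, 512)
133 [[262. -62.]] (384, 512)
clock 4.88 pos [ 442.8 -262.8   84.1] yaw -5.57 F [-0.5 -0.5 -1.5] w 17.0
 shift now [ -21.2 -260.9 -118.2] turn [  1.17  -0.53 -90.57] shift after turn [ 262.   -20.8 -115.9]
```

Emit:
step_arm --targets '[[-1,[0,0,-0.055],[0,0,0]],[-1,[0,0,-0.055],[0,0,-5]],[-1,[0,0,0],[0,0,-9]],[-1,[0,0,0],[0,0,-9]],[-1,[0,0,0],[0,0,-9]],[-1,[0,0,0],[0,0,-9]],[-1,[0,0,0],[0,0,-9]],[-1,[0,0,0],[0,0,-9]],[-1,[0,0,0],[0,0,-9]],[-1,[0,0,0],[0,0,-9]],[-1,[0,0,0],[0,0,-9]],[-1,[0,0,0],[0,0,-4]],[-1,[0.05,0,0],[0,0,0]],[-1,[0.05,0,0],[0,0,0]],[-1,[0.05,0,0],[0,0,0]],[-1,[0.04,0,0],[0,0,0]],[-1,[0,0,0],[0,0,0]],[-1,[0,0,0],[0,0,0]]]'

```text
clock: 7.12
tool_pos: [0.4434, -0.0645, 0.1809]
ee_rot: [-2.264, -2.161, 0.003]
wrist_force: [-0.1, -0.2, -1.1]
width: 0.017
```

Run:
```python
from m import *
plan([460,0,200],85)
for n in('wrist','scene'):
    c=shot(n);save(c,n+'3.png');P=cloud(c)
    ok=(abs(P[...,0]-.476)<.16)&(abs(P[...,1]-.29)<.13)&(P[...,2]>.055)&(P[...,2]<.068)
    q=P[ok]; print(n,'lid',rect(q),np.median(q[:,2]),len(q))
```

```text
clock 7.12 pos [443.4 -64.5 180.9] yaw 87.36 F [-0.1 -0.2 -1.1] w 17.0
 shift now [ 65.3  13.4 -18.7] turn [-0.57 -0.38  2.36] shift after turn [ 65.7  10.9 -19.1]
wrist lid (array([0., 0.]), 0.0, 0.0, 0.0) nan 0
scene lid (array([476.7, 290. ]), 243.4, 166.6, -4.74) 0.0632695254417639 3229
  return _methods._mean(a, axis=axis, dtype=dtype,
  ret = ret.dtype.type(ret / rcount)
```

View pics/wrist3.png

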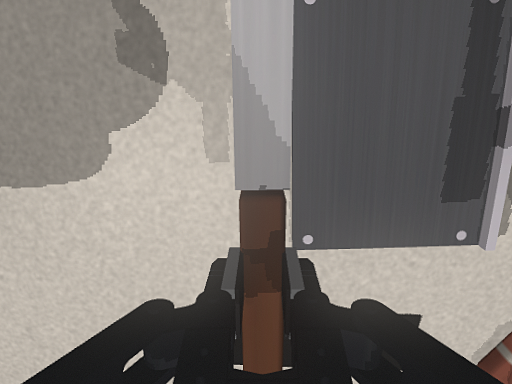

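The wrist camera shows the handle gripped straight (262,280), with the blade running out of the top of the frame. The case isn't in view, so the scene and side cameras will have to compare tip and lip.

Emit:
step_arm --targets '[[-1,[0,0,0],[-0.6,-0.4,2.4]],[-1,[0.032,0.001,0.033],[0,0,0]],[-1,[0.031,0.001,0.033],[0,0,0]],[-1,[0.031,0.001,0.033],[0,0,0]],[-1,[0.022,0,0.025],[0,0,0]],[-1,[0,0,0],[0,0,0]],[-1,[0,0,0],[0,0,0]]]'

```text
clock: 8.1
tool_pos: [0.4644, 0.0429, 0.0545]
ee_rot: [2.329, 2.095, 0.004]
wrist_force: [-0.2, 0.5, -0.8]
width: 0.0172
```

Run:
```python
from m import *
plan([457,60,48],85)
for n in('side','scene'):
    c=shot(n);P=cloud(c); save(c,n+'4.png')
    g=c['image'].astype(int); ok=(abs(P[...,0]-.465)<.035)&(P[...,1]<.225)&(P[...,1]>.08)&(P[...,2]>.03)&(P[...,2]<.07)
    print(n)
    for y in range(100,225,6):
        q=P[ok&(abs(P[...,1]*1000-y)<3)]
        if len(q): print(y,len(q),(np.median(q,0)*1000).round(1),np.median(g[ok&(abs(P[...,1]*1000-y)<3)],0))
    m=ok.astype(np.uint8)*255
c=shot('side'); uv=project(c,[.465,.19,.05])[0].astype(int); cv2.imwrite('pics/s4c.png',cv2.resize(c['image'][uv[1]-50:uv[1]+50,uv[0]-60:uv[0]+60,::-1],None,fx=5,fy=5,interpolation=cv2.INTER_CUBIC))
```

```text
clock 8.10 pos [464.4  42.9  54.5] yaw 83.96 F [-0.2  0.5 -0.8] w 17.2
 shift now [16.2 -9.3  6.4] turn [ 0.48  0.22 -1.04] shift after turn [16.4 -8.9  6.5]
side
100 6 [472.7  98.8  52.3] [98.  95.5 93.5]
106 6 [467.2 104.6  52.5] [100. 100. 100.]
112 6 [469.9 112.5  51.9] [127.  127.5 128.5]
118 6 [470.3 116.8  52.6] [122.5 123.5 124. ]
124 4 [472.7 125.3  51.7] [134.5 136.5 135.5]
130 5 [469.1 130.7  50.8] [133. 134. 134.]
136 9 [472.7 134.3  51.9] [140. 141. 141.]
142 4 [471.6 142.8  51.9] [133.5 136.  136.5]
148 5 [473.8 147.9  50.5] [138. 140. 140.]
154 7 [471.7 155.7  50.5] [130. 132. 133.]
160 2 [473.9 161.2  50.6] [122.5 124.5 124. ]
166 5 [476.  165.4  50.5] [110. 110. 109.]
172 4 [468.8 170.8  49.7] [98.5 97.  95.5]
208 4 [435.9 208.2  60.4] [90.  72.5 47.5]
214 8 [436.2 212.   58. ] [93.5 76.5 49. ]
220 15 [449.9 221.5  35.3] [65. 45. 30.]
scene
100 9 [473.1 101.   52.5] [133. 139. 136.]
106 7 [468.1 104.6  53.8] [128. 132. 127.]
112 12 [472.6 111.7  53.2] [138.  143.  138.5]
118 10 [472.1 117.2  52.2] [152.  157.5 156.5]
124 11 [472.8 124.5  52.5] [152. 158. 156.]
130 9 [471.1 129.2  51.2] [152. 159. 157.]
136 12 [473.6 137.2  52.4] [153.  158.5 154.5]
142 11 [477.  142.   52.3] [154. 158. 156.]
148 10 [476.7 147.9  51.6] [153.  158.5 156. ]
154 11 [477.3 153.7  50.9] [155. 161. 156.]
160 10 [475.9 160.7  51.6] [153.5 159.5 157. ]
166 13 [477.7 166.7  51.1] [ 97. 100.  97.]
172 9 [476.8 172.   51. ] [90. 93. 91.]
178 7 [474.7 176.6  50.2] [125. 125. 117.]
208 2 [485.2 209.3  59.4] [109.5  94.   59.5]
214 18 [481.2 214.6  61.6] [118.  98.  59.]
220 31 [472.  219.1  62.1] [119.  99.  61.]
```

View pics/s4c.png

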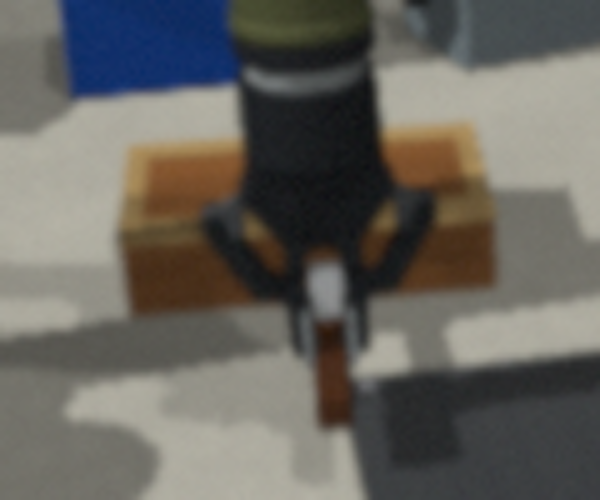

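The blade is lined up on the case front: tip at y≈175, lip at y≈210, wall at about 225, with the blade top near z=50.

Emit:
step_arm --targets '[[-1,[0.0,0,0.003],[0,0,-1]],[-1,[0,0,0],[0,0,0]],[-1,[0.015,0,0],[0,0,0]],[-1,[0.012,0,0],[0,0,0]],[-1,[0,0,0],[0,0,0]],[-1,[0,0,0],[0,0,0]]]'

```text
clock: 9.0
tool_pos: [0.4684, 0.0713, 0.0536]
ee_rot: [2.308, 2.113, 0.011]
wrist_force: [-0.5, -0.7, -1.1]
width: 0.0169
```

Run:
```python
from m import *
plan([468,86,51],85)
```

```text
clock 9.00 pos [468.4  71.3  53.6] yaw 84.94 F [-0.5 -0.7 -1.1] w 16.9
 shift now [14.6 -1.7  2.5] turn [ 0.79  0.18 -0.06] shift after turn [14.6 -1.7  2.6]
```

Emit:
step_arm --targets '[[-1,[0,0,0.003],[0,0,0]],[-1,[0.006,0,0],[0,0,0]],[-1,[0.005,0,0],[0,0,0]],[-1,[0.003,0,0],[0,0,0]],[-1,[0,0,0],[0,0,0]]]'

```text
clock: 9.62
tool_pos: [0.4696, 0.0859, 0.0501]
ee_rot: [2.309, 2.113, 0.01]
wrist_force: [0.1, -0.8, -1.1]
width: 0.0167
```

Run:
```python
from m import *
plan([468,86,60],85)
```

```text
clock 9.62 pos [469.6  85.9  50.1] yaw 84.92 F [ 0.1 -0.8 -1.1] w 16.7
 shift now [-0.1 -1.4 -9.9] turn [ 0.75  0.19 -0.08] shift after turn [-0.1 -1.6 -9.9]
```

Emit:
step_arm --targets '[[-1,[0,0,-0.006],[0,0,0]],[-1,[0,0,-0.007],[0,0,0]],[-1,[0,0,-0.007],[0,0,0]],[-1,[0,0,-0.007],[0,0,0]],[-1,[0.001,0,-0.007],[0,0,0]],[-1,[0,0,0],[0,0,0]]]'

```text
clock: 10.38
tool_pos: [0.4689, 0.087, 0.0868]
ee_rot: [2.309, 2.112, 0.01]
wrist_force: [-0.0, 1.2, -2.2]
width: 0.017
```

```bash
cat > lid.py <<'E'
from m import *
for n in('scene','side'):
    c=shot(n);P=cloud(c).reshape(-1,3)
    # case frame coordinates
    a=np.radians(-4.9); d=P[:,:2]-[.4771,.2948]; x=d@[np.cos(a),np.sin(a)]; y=d@[-np.sin(a),np.cos(a)]
    m=(abs(x)>.04)&(abs(x)<.11)&(y>-.095)&(y<.13)&(P[:,2]>.05)&(P[:,2]<.25)&((P[:,2]>.07)|(y<-.045))
    th=np.arctan2(P[m,2]-.056,.070-y[m]); print(n,m.sum(),'lid angle med %.2f p10 %.2f p90 %.2f'%tuple(np.percentile(th,[50,10,90])))
E
python3 - <<'E'
from lid import *
plan([468,86,60],85)
E
```

```text
scene 1455 lid angle med 0.26 p10 0.22 p90 0.36
side 368 lid angle med 0.21 p10 -0.02 p90 0.25
clock 10.47 pos [468.8  87.   86.4] yaw 84.90 F [ 0.4  0.2 -1.9] w 16.6
 shift now [-1.  -1.1 26.4] turn [ 0.74  0.19 -0.1 ] shift after turn [-1.  -0.7 26.4]
```

Emit:
step_arm --targets '[[-1,[0.003,0,-0.011],[0,0,0]],[-1,[0.004,0,-0.011],[0,0,0]],[-1,[0.005,0,-0.011],[0,0,0]],[-1,[0.006,0,-0.01],[0,0,0]],[-1,[0.006,0,-0.01],[0,0,0]],[-1,[0.007,0,-0.009],[0,0,0]],[-1,[0.008,0,-0.009],[0,0,0]],[-1,[0.009,0,-0.008],[0,0,0]],[-1,[0,0,0],[0,0,0]]]'

```text
clock: 11.6
tool_pos: [0.4722, 0.1386, 0.1711]
ee_rot: [2.308, 2.113, 0.01]
wrist_force: [-0.6, 0.1, -2.0]
width: 0.017
```

Run:
```python
from lid import *
plan([468,86,60],85)
```

```text
scene 2123 lid angle med 0.96 p10 0.91 p90 1.12
side 982 lid angle med 0.85 p10 0.75 p90 0.88
clock 11.70 pos [471.7 137.9 170.4] yaw 84.93 F [-0.4 -0.5 -1.4] w 17.2
 shift now [-51.6  -0.4 110.7] turn [ 0.69  0.26 -0.07] shift after turn [-52.1   0.8 110.4]
```

Emit:
step_arm --targets '[[-1,[0.009,0,-0.007],[0,0,0]],[-1,[0.01,0,-0.006],[0,0,0]],[-1,[0.01,0,-0.006],[0,0,0]],[-1,[0.011,0,-0.005],[0,0,0]],[-1,[0.011,0,-0.004],[0,0,0]],[-1,[0.011,0,-0.003],[0,0,0]],[-1,[0.011,0,-0.002],[0,0,0]],[-1,[0.012,0,-0.001],[0,0,0]],[-1,[0.012,0,0],[0,0,0]],[-1,[0,0,0],[0,0,0]]]'

```text
clock: 12.95
tool_pos: [0.4794, 0.2418, 0.2049]
ee_rot: [2.31, 2.114, 0.003]
wrist_force: [0.2, -0.4, -1.3]
width: 0.0168
```

Run:
```python
from lid import *
plan([468,86,60],85)
```

```text
scene 1313 lid angle med 1.70 p10 1.66 p90 1.84
side 1727 lid angle med 1.62 p10 1.51 p90 1.67
clock 13.05 pos [479.2 241.  204.9] yaw 84.90 F [ 0.1  0.4 -0.5] w 17.0
 shift now [-154.5    1.3  145.8] turn [ 0.5   0.32 -0.09] shift after turn [-155.4    2.3  144.9]
```

The lid is at about 1.65 rad and stays there. Now the spatula goes back to the mat.

Emit:
step_arm --targets '[[-1,[-0.03,0,0],[0,0,0]],[-1,[-0.05,0,0],[0,0,0]],[-1,[-0.05,0,0],[0,0,0]],[-1,[-0.05,0,0],[0,0,0]],[-1,[-0.05,0,0],[0,0,0]],[-1,[-0.05,0,0],[0,0,0]],[-1,[-0.05,0,0],[0,0,0]],[-1,[0,0,0],[0,0,5]],[-1,[0,0,0],[0,0,9]],[-1,[0,0,0],[0,0,9]],[-1,[0,0,0],[0,0,9]],[-1,[0,0,0],[0,0,9]],[-1,[0,0,0],[0,0,9]],[-1,[0,0,0],[0,0,9]],[-1,[0,0,0],[0,0,9]],[-1,[0,0,0],[0,0,9]],[-1,[0,0,0],[0,0,9]],[-1,[0,0,0],[0,0,3]],[-1,[0,0,0],[0,0,0]]]'

```text
clock: 15.42
tool_pos: [0.4493, -0.1044, 0.2099]
ee_rot: [3.128, -0.216, 0.035]
wrist_force: [-0.3, 1.1, -0.9]
width: 0.0168
```

Run:
```python
from m import *
plan([446,-264,60],-5.6)
```

```text
clock 15.43 pos [ 449.3 -104.4  209.9] yaw -7.91 F [-0.3  1.1 -0.9] w 16.8
 shift now [ 15.3 157.9 151. ] turn [ 0.29 -1.29 -2.31] shift after turn [ 12.2 159.2 149.9]
```

Emit:
step_arm --targets '[[-1,[0.003,0.038,0.035],[0.1,-1.2,-2.3]],[-1,[0.003,0.038,0.035],[0,0,0]],[-1,[0.003,0.038,0.035],[0,0,0]],[-1,[0.003,0.036,0.03],[0,0,0]],[-1,[0,0,0],[0,0,0]],[-1,[0,0,0],[0,0,0]]]'

```text
clock: 16.18
tool_pos: [0.4499, -0.2612, 0.0744]
ee_rot: [3.134, -0.142, 0.015]
wrist_force: [-0.3, 1.1, -1.1]
width: 0.0169
```

Run:
```python
from m import *
plan([446,-264,20],-5.6)
```

```text
clock 16.18 pos [ 449.9 -261.2   74.4] yaw -5.19 F [-0.3  1.1 -1.1] w 16.9
 shift now [-4.2  2.9 54.4] turn [ 0.25 -0.57  0.41] shift after turn [-3.7  3.1 54.4]
```

Emit:
step_arm --targets '[[-1,[-0.004,0.003,0.025],[0,0,0]],[-1,[0,0,0.022],[0,0,0]],[-1,[0,0,0.004],[0,0,0]],[-1,[0,0,0.003],[0,0,0]],[-1,[0,0,0.003],[0,0,0]],[-1,[0,0,0],[0,0,0]]]'

```text
clock: 16.92
tool_pos: [0.4505, -0.2626, 0.0227]
ee_rot: [3.129, -0.132, 0.031]
wrist_force: [-0.5, 1.0, -0.8]
width: 0.0168
```

Run:
```python
from m import *
plan([446,-264,15],-5.6)
```

```text
clock 16.93 pos [ 450.5 -262.6   22.7] yaw -4.83 F [-0.5  1.  -0.8] w 16.8
 shift now [-4.6  1.7  7.7] turn [ 0.52 -1.16  0.76] shift after turn [-4.4  1.8  7.7]
```

Emit:
step_arm --targets '[[-1,[0,0,0.004],[0,0,0]],[-1,[0,0,0.003],[0,0,0]],[-1,[0,0,0.003],[0,0,0]],[-1,[0,0,0],[0,0,0]]]'

```text
clock: 17.42
tool_pos: [0.4515, -0.2634, 0.0151]
ee_rot: [3.127, -0.132, 0.035]
wrist_force: [0.1, -0.2, -0.7]
width: 0.0167
```

Run:
```python
from m import *
plan([446,-264,15],-5.6)
```

```text
clock 17.43 pos [ 451.5 -263.4   15.1] yaw -4.84 F [ 0.1 -0.2 -0.7] w 16.7
 shift now [-5.4  1.1  0. ] turn [ 0.61 -1.3   0.75] shift after turn [-5.4  1.1  0.1]
```

Emit:
step_arm --targets '[[0.1,[0,0,0],[0,0,0]],[0.1,[0,0,0],[0,0,0]],[0.1,[0,0,0],[0,0,0]],[0.1,[0,0,-0.03],[0,0,0]],[0.1,[0,0,-0.06],[0,0,0]],[0.1,[0,-0.05,-0.06],[0,0,-10]],[0.1,[0,0,-0.06],[0,0,-10]],[0.1,[0,0,-0.05],[0,0,-10]],[0.1,[0,0,0],[0,0,-10]],[0.1,[0,0,0],[0,0,-10]],[0.1,[0,0,0],[0,0,-10]],[0.1,[0,0,0],[0,0,-10]],[0.1,[0,0,0],[0,0,-10]],[0.1,[0,0,0],[0,0,-10]],[0.1,[0,0,0],[0,0,0]]]'

```text
clock: 19.3
tool_pos: [0.4496, -0.2188, 0.2693]
ee_rot: [2.244, 2.168, 0.011]
wrist_force: [-0.8, -0.0, -0.8]
width: 0.047
```

Run:
```python
from m import *
plan([470,200,320],175)
print(observe()['joints'])
```

```text
clock 19.30 pos [ 449.6 -218.8  269.3] yaw 88.01 F [-0.8 -0.  -0.8] w 47.0
 shift now [418.7   7.  -54.6] turn [  0.52   1.32 -86.98] shift after turn [ 16.2 419.  -50.7]
[-5.38448825e-01  1.60518263e-01  1.61073207e+00  1.45636411e-03
  1.34788996e+00 -5.04172127e-01]
```

Emit:
step_arm --targets '[[0.1,[0.055,0,-0.008],[0,0,0]],[0.1,[0.055,0,-0.008],[0,0,0]],[0.1,[0.055,0,-0.008],[0,0,0]],[0.1,[0.055,0,-0.008],[0,0,0]],[0.1,[0.055,0,-0.008],[0,0,0]],[0.1,[0.045,0,-0.006],[0,0,0]],[0.1,[0,0,0],[0,0,-10]],[0.1,[0,0,0],[0,0,-10]],[0.1,[0,0,0],[0,0,-10]],[0.1,[0,0,0],[0,0,-10]],[0.1,[0,0,0],[0,0,-10]],[0.1,[0,0,0],[0,0,-10]],[0.1,[0,0,0],[0,0,-10]],[0.1,[0,0,0],[0,0,-10]],[0.1,[0,0,0],[0,0,-10]],[0.1,[0,0,0],[0,0,-10]],[0.1,[0,0,0],[0,0,-10]],[0.1,[0,0,0],[0,0,-10]]]'

```text
clock: 21.55
tool_pos: [0.4625, 0.1115, 0.3101]
ee_rot: [-0.757, 3.035, -0.021]
wrist_force: [0.9, 0.7, -0.2]
width: 0.0473
```

Run:
```python
from m import *
plan([475,230,320],-95)
print(observe()['joints'])
```

```text
clock 21.55 pos [462.5 111.5 310.1] yaw -151.99 F [ 0.9  0.7 -0.2] w 47.3
 shift now [-66.8  98.5 -10.8] turn [ -1.13   0.06 -56.99] shift after turn [-119.1   -2.1   -9.9]
[ 0.15728298  0.10325378  1.57685266 -0.01217751  1.4468929  -1.90096477]
```

Emit:
step_arm --targets '[[0.1,[0,0,0],[-1,0,-10]],[0.1,[0,0,0],[0,0,-10]],[0.1,[0,0,0],[0,0,-10]],[0.1,[0,0,0],[0,0,-10]],[0.1,[0,0,0],[0,0,-10]],[0.1,[0,0,0],[0,0,-5]],[0.1,[-0.04,0,0],[0,0,0]],[0.1,[-0.04,0,0],[0,0,0]],[0.1,[-0.035,0,-0.005],[0,0,0]],[0.1,[0,0,0],[0,0,0]],[0.1,[0,0,0],[0,0,0]]]'

```text
clock: 22.92
tool_pos: [0.4707, 0.271, 0.3056]
ee_rot: [1.987, -2.409, 0.075]
wrist_force: [-0.3, -0.5, -0.1]
width: 0.047
```

Run:
```python
from m import *
plan([475,290,120],-95)
print(observe()['joints'])
c=shot('wrist'); save(c,'w5.png'); P=cloud(c)
ok=(abs(P[...,0]-.477)<.12)&(abs(P[...,1]-.295)<.07)
blobs(c,ok&(P[...,2]>.022)&(P[...,2]<.04),300,'bars')
blobs(c,ok&(P[...,2]>-.005)&(P[...,2]<.015),300,'floor')
ok=(abs(P[...,0]-.477)<.16)&(abs(P[...,1]-.295)<.11)
blobs(c,ok&(P[...,2]>.05)&(P[...,2]<.062),100,'rim')
```

```text
clock 22.93 pos [470.7 271.  305.6] yaw -101.01 F [-0.3 -0.5 -0.1] w 47.0
 shift now [-27.8   4.1 184.5] turn [-1.33 -2.62 -5.98] shift after turn [-19.4  -2.6 185.6]
[ 0.47927862  0.2191928   1.44331954 -0.05092289  1.48681467 -2.46617584]
bars px [358 172] 330 zmed 31.2 rect [363.3 302.5] 123.7 1.1 85.27
bars px [319 167] 1748 zmed 31.2 rect [409.7 287.5] 90.6 30.3 87.39
bars px [266 177] 1668 zmed 31.2 rect [477.7 288.2] 90.6 30.0 84.36
bars px [178 191] 394 zmed 31.2 rect [592.3 284.6] 119.1 1.4 85.46
bars px [218 186] 1680 zmed 31.2 rect [539.9 288. ] 90.3 30.4 86.9
bars px [260 232] 711 zmed 31.4 rect [498.8 357.4] 196.5 1.9 -4.5
floor px [313 116] 337 zmed 0.6 rect [405.3 226. ] 96.9 8.8 -4.18
floor px [265 179] 11083 zmed 5.3 rect [478.1 296.1] 230.8 127.1 -4.65
rim px [264 185] 3607 zmed 56.1 rect [478.  294.7] 240.9 142.7 -4.5
```

View pics/w5.png

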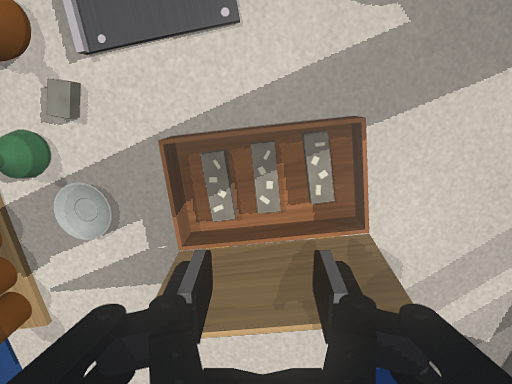

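The wrist view shows three bars in the open case at (217,186), (265,177) and (319,167), with tops at 31.2 mm as expected. The lid is leaning back and the way in is clear. I'll take bar C at (540,288) first.

Emit:
step_arm --squeeze 40 --targets '[[0.1,[0,0,0],[-1.3,-2.6,-8]],[0.1,[0,0,0],[0,0,0]],[0.1,[-0.004,-0.013,0.04],[0,0,0]],[0.1,[-0.004,-0.013,0.04],[0,0,0]],[0.1,[-0.004,-0.013,0.04],[0,0,0]],[0.1,[-0.004,-0.013,0.04],[0,0,0]],[0.1,[-0.003,-0.012,0.04],[0,0,0]],[0.1,[0,0,0],[0,0,0]],[0.1,[0,0,0],[0,0,0]]]'

```text
clock: 24.1
tool_pos: [0.5393, 0.2805, 0.1051]
ee_rot: [-2.127, 2.306, -0.01]
wrist_force: [-0.0, -0.0, 0.6]
width: 0.0469
```

Run:
```python
from m import *
plan([540,288,60],-93.1)
```

```text
clock 24.10 pos [539.3 280.5 105.1] yaw -94.63 F [-0.  -0.   0.6] w 46.9
 shift now [-7.6  0.3 45.1] turn [-0.42 -0.08 -1.53] shift after turn [-7.6 -0.3 45.1]
```

Emit:
step_arm --targets '[[0.1,[-0.007,0,0.02],[-0.4,0,-1.5]],[0.1,[0,0,0.03],[0,0,0]],[0.1,[0,0,0.03],[0,0,0]],[0.1,[0,0,0],[0,0,0]],[0.1,[0,0,0],[0,0,0]]]'

```text
clock: 24.72
tool_pos: [0.5437, 0.2911, 0.0291]
ee_rot: [-2.155, 2.27, -0.007]
wrist_force: [-0.4, -0.4, 0.0]
width: 0.0469
```

Run:
```python
from m import *
plan([540,288,11],-93.1)
```

```text
clock 24.73 pos [543.7 291.1  29.1] yaw -92.97 F [-0.4 -0.4  0. ] w 46.9
 shift now [ 3.4  3.7 18.1] turn [-0.64  0.29  0.13] shift after turn [ 3.3  3.5 18.1]
```

Emit:
step_arm --targets '[[0.1,[0.002,0.003,0.016],[-0.5,0.2,0]],[0.1,[0,0,0],[0,0,0]],[-1,[0,0,0],[0,0,0]],[-1,[0,0,0],[0,0,0]],[-1,[0,0,0],[0,0,0]],[-1,[0,0,0],[0,0,0]],[-1,[0,0,-0.02],[0,0,0]],[-1,[0,0,-0.04],[0,0,0]],[-1,[0,0,-0.05],[0,0,0]],[-1,[0,0,0],[0,0,0]]]'

```text
clock: 25.98
tool_pos: [0.5404, 0.2892, 0.1259]
ee_rot: [-2.161, 2.277, -0.0]
wrist_force: [0.6, 0.3, -2.1]
width: 0.0293
```

Run:
```python
from m import *
plan([540,200,140],-90)
c=shot('wrist'); P=toolpts(c)*1000; 
m=(abs(P[...,1])<22)&(abs(P[...,0])<70)&(abs(P[...,2])<35)
blobs(c,m,200,'held (world)')
q=P[m&(P[...,2]<5)]; print('tool frame',rect(q/1000),np.median(q,0))
```

```text
clock 25.98 pos [540.4 289.2 125.9] yaw -92.97 F [ 0.6  0.3 -2.1] w 29.3
 shift now [ 89.   -4.3 -14.2] turn [-0.11  0.09 -2.97] shift after turn [ 89.2   0.4 -14.1]
held (world) px [269 262] 15454 zmed 142.4 rect [538.4 287.3] 90.7 44.0 87.11
tool frame (array([0.9, 0. ]), 90.7, 44.0, -0.06) [  9.94626932  -2.40596523 -18.98727418]
```

Emit:
step_arm --targets '[[-1,[0.05,-0.01,0],[0,0,0]],[-1,[0.05,-0.01,0],[0,0,0]],[-1,[0.05,-0.01,0],[0,0,0]],[-1,[0.05,-0.01,0],[0,0,0]],[-1,[0.05,-0.01,0],[0,0,0]],[-1,[0.05,0,0],[0,0,0]],[-1,[0.02,0,0],[0,0,8]],[-1,[0,0,0],[0,0,9]],[-1,[0,0,0],[0,0,9]],[-1,[0,0,0],[0,0,9]],[-1,[0,0,0],[0,0,9]],[-1,[0,0,0],[0,0,9]],[-1,[0,0,0],[0,0,9]],[-1,[0,0,0],[0,0,9]],[-1,[0,0,0],[0,0,9]],[-1,[0,0,0],[0,0,5]],[-1,[0,0,0],[0,0,0]],[-1,[0,0,0],[0,0,0]]]'

```text
clock: 28.28
tool_pos: [0.492, 0.0375, 0.0986]
ee_rot: [-0.238, -3.12, 0.268]
wrist_force: [-0.4, -0.2, -1.0]
width: 0.0291
```

```bash
cat > plate.py <<'E'
from m import *
def ledge(c):
    P=cloud(c).reshape(-1,3)
    q=P[(P[:,2]>.0205)&(P[:,2]<.027)&(abs(P[:,0]-.667)<.02)&(abs(P[:,1]+.02)<.14)]
    A=np.c_[q[:,1]-np.median(q[:,1]),np.ones(len(q))]; print('ledge',rect(q),len(q),'z',np.median(q[:,2]))
    # inner face x by y bins
    for y in np.arange(-.13,.11,.04):
        b=q[(q[:,1]>y)&(q[:,1]<y+.04)]
        if len(b)>20: print('  y %.0f inner x %.1f outer %.1f'%(1e3*y+20,*np.percentile(b[:,0]*1e3,[2,98])))
    q=P[(P[:,2]>.009)&(P[:,2]<.0155)&(abs(P[:,0]-.57)<.115)&(abs(P[:,1]+.02)<.14)]
    print('plate',rect(q),len(q))
E
python3 - <<'E'
from plate import *
plan([614.6,-90.3,80],178.9)
c=shot('wrist'); save(c,'w6.png'); ledge(c)
E
```

```text
clock 28.27 pos [492.   37.5  98.6] yaw 171.34 F [-0.4 -0.2 -1. ] w 29.1
 shift now [-140.2 -102.9   38.3] turn [-9.8   0.04 -7.6 ] shift after turn [-125.  -125.5   18.6]
ledge (array([0., 0.]), 0.0, 0.0, 0.0) 0 z nan
plate (array([566.6, -24. ]), 240.6, 191.5, 89.07) 25526
  return _methods._mean(a, axis=axis, dtype=dtype,
  ret = ret.dtype.type(ret / rcount)
```

Emit:
step_arm --targets '[[-1,[0,0,-0.02],[-5,0,-4]],[-1,[0,0,-0.02],[-5,0,-3.5]],[-1,[0,0,0],[0,0,0]],[-1,[-0.04,-0.02,0],[0,0,0]],[-1,[-0.04,-0.03,0],[0,0,0]],[-1,[0,-0.03,0],[0,0,0]],[-1,[0,0,0],[0,0,0]],[-1,[0,0,0],[0,0,0]]]'

```text
clock: 29.32
tool_pos: [0.5692, -0.0386, 0.1319]
ee_rot: [-0.026, -3.131, -0.002]
wrist_force: [-0.5, -0.4, -1.9]
width: 0.0289
```

Run:
```python
from plate import *
plan([614.6,-90.3,80],178.9)
c=shot('wrist'); save(c,'w6.png'); ledge(c)
P=toolpts(c)*1000; m=(abs(P[...,1])<15)&(abs(P[...,0])<70)&(abs(P[...,2]+19)<8)
q=P[m]; print('bar in tool',rect(q/1000),np.median(q,0))
```

```text
clock 29.32 pos [569.2 -38.6 131.9] yaw 179.03 F [-0.5 -0.4 -1.9] w 28.9
 shift now [-46.8 -51.   51.3] turn [ 0.07 -0.59  0.13] shift after turn [-46.3 -50.8  51.9]
ledge (array([666.1, -25.6]), 240.6, 11.7, 88.94) 960 z 0.024040616171957546
  y -110 inner x 659.0 outer 668.6
  y 50 inner x 662.0 outer 672.1
  y 90 inner x 662.9 outer 672.9
plate (array([567.1, -23.6]), 241.2, 191.9, 88.98) 56146
bar in tool (array([0.7, 0. ]), 90.8, 30.0, 0.0) [  8.52358522  -0.16825394 -16.60253432]
```

Emit:
step_arm --targets '[[-1,[-0.02,-0.025,0.03],[0,-0.6,0]],[-1,[-0.018,-0.022,0.03],[0,0,0]],[-1,[0,0,0.03],[0,0,0]],[-1,[0,0,0],[0,0,0]],[-1,[0,0,0],[0,0,0]]]'

```text
clock: 30.0
tool_pos: [0.6068, -0.0811, 0.0408]
ee_rot: [0.017, 3.14, 0.001]
wrist_force: [1.2, -0.1, -1.4]
width: 0.0292
```

Run:
```python
from plate import *
plan([612,-90.3,22],178.95)
```

```text
clock 30.00 pos [606.8 -81.1  40.8] yaw 179.38 F [ 1.2 -0.1 -1.4] w 29.2
 shift now [-5.3 -9.1 18.8] turn [0.04 0.09 0.43] shift after turn [-5.4 -9.1 18.8]
```

Emit:
step_arm --targets '[[-1,[-0.005,-0.009,0.005],[0,0,0.4]],[-1,[0,0,0.008],[0,0,0]],[-1,[0,0,0.004],[0,0,0]],[-1,[0,0,0],[0,0,0]]]'

```text
clock: 30.5
tool_pos: [0.6138, -0.0903, 0.0261]
ee_rot: [0.027, 3.134, -0.001]
wrist_force: [0.9, -0.2, -2.4]
width: 0.0291
```

Run:
```python
from plate import *
plan([612,-90.3,22],178.95)
```

```text
clock 30.50 pos [613.8 -90.3  26.1] yaw 179.01 F [ 0.9 -0.2 -2.4] w 29.1
 shift now [ 1.9 -0.   4.1] turn [-0.03  0.41  0.06] shift after turn [ 1.8 -0.   4.1]
```

Emit:
step_arm --targets '[[-1,[0.001,0,0.003],[0,0.3,0]],[-1,[0,0,0.002],[0,0,0]],[-1,[0,0,0],[0,0,0]]]'

```text
clock: 30.88
tool_pos: [0.6128, -0.0903, 0.022]
ee_rot: [0.027, 3.14, -0.001]
wrist_force: [0.2, -0.3, -2.2]
width: 0.0288
```

Run:
```python
from plate import *
plan([612,-90.3,22],178.95)
```

```text
clock 30.88 pos [612.8 -90.3  22. ] yaw 179.02 F [ 0.2 -0.3 -2.2] w 28.8
 shift now [ 0.8 -0.  -0. ] turn [-0.03  0.11  0.07] shift after turn [ 0.8 -0.  -0. ]
```

Emit:
step_arm --targets '[[-1,[0,0,0.002],[0,0,0]],[-1,[0,0,0.002],[0,0,0]],[-1,[0,0,0],[0,0,0]]]'

```text
clock: 31.25
tool_pos: [0.6131, -0.0903, 0.0224]
ee_rot: [0.026, 3.137, -0.002]
wrist_force: [-0.3, 1.0, -2.3]
width: 0.0292
```

Run:
```python
from plate import *
plan([612,-90.3,22],178.95)
```

```text
clock 31.25 pos [613.1 -90.3  22.4] yaw 179.04 F [-0.3  1.  -2.3] w 29.2
 shift now [ 1.1 -0.   0.3] turn [-0.07  0.23  0.09] shift after turn [ 1.1 -0.   0.4]
```

Emit:
step_arm --targets '[[-1,[-0.002,0,0.003],[0,0,0]],[-1,[-0.003,0,0.003],[0,0,0]],[-1,[-0.003,0,0.003],[0,0,0]]]'

```text
clock: 31.62
tool_pos: [0.6136, -0.0903, 0.0217]
ee_rot: [-0.025, -3.134, 0.003]
wrist_force: [-12.4, -0.5, 26.4]
width: 0.0289
```

Run:
```python
from plate import *
plan([612,-90.3,22],178.95)
print(plan([612,-90.3,22],178.95))
c=shot('wrist'); P=toolpts(c)*1000; m=(abs(P[...,1])<15)&(abs(P[...,0])<70)&(abs(P[...,2]+19)<8)
q=P[m]; print('bar in tool',rect(q/1000),np.median(q,0)); print('world top z',np.median(cloud(c)[m][:,2]))
```

```text
clock 31.62 pos [613.6 -90.3  21.7] yaw 179.10 F [-12.4  -0.5  26.4] w 28.9
 shift now [ 1.6 -0.1 -0.3] turn [-0.11 -0.45  0.15] shift after turn [ 1.6 -0.1 -0.3]
clock 31.62 pos [613.6 -90.3  21.7] yaw 179.10 F [-12.4  -0.5  26.4] w 28.9
 shift now [ 1.6 -0.1 -0.3] turn [-0.11 -0.45  0.15] shift after turn [ 1.6 -0.1 -0.3]
None
bar in tool (array([1.1, 0. ]), 91.0, 30.0, 0.03) [  8.506809    -0.05245302 -16.59849798]
world top z 0.03837682263931781
```

Bar C is down on the plate and home against the ledge (top at 38.4 mm, -12 N in x). Now I release it and go for bar B.

Emit:
step_arm --targets '[[-1,[0,0,-0.001],[0,0,0]],[0.1,[0,0,0],[0,0,0]],[0.1,[0,0,0],[0,0,0]],[0.1,[0,0,0],[0,0,0]],[0.1,[0,0,-0.05],[0,0,0]],[0.1,[0,0,-0.06],[0,0,0]],[0.1,[0.015,0.05,-0.02],[0,0,0]],[0.1,[0.02,0.05,0],[0,0,-9]],[0.1,[0,0.05,0],[0,0,0]],[0.1,[0,0.04,0],[0,0,-9]],[0.1,[0,0,0],[0,0,-9]],[0.1,[0,0,0],[0,0,-9]],[0.1,[0,0,0],[0,0,-9]],[0.1,[0,0,0],[0,0,-9]],[0.1,[0,0,0],[0,0,-9]],[0.1,[0,0,0],[0,0,-9]],[0.1,[0,0,0],[0,0,-9]],[0.1,[0,0,0],[0,0,-4]],[0.1,[0,0,0],[0,0,0]],[0.1,[0,0,0],[0,0,0]]]'

```text
clock: 34.17
tool_pos: [0.5568, 0.1578, 0.1452]
ee_rot: [2.013, -2.344, 0.126]
wrist_force: [0.0, 0.1, -0.2]
width: 0.0472
```

Run:
```python
from plate import *
plan([477.7,288.2,150],-95.6)
```

```text
clock 34.17 pos [556.8 157.8 145.2] yaw -98.78 F [ 0.   0.1 -0.2] w 47.2
 shift now [-115.9   97.6  -18.2] turn [-1.58 -5.21 -3.1 ] shift after turn [-122.    91.5   -4.8]
```

Emit:
step_arm --targets '[[0.1,[0,0,0],[-1.6,-5.2,-3]],[0.1,[-0.04,0.03,0],[0,0,0]],[0.1,[-0.04,0.03,0.02],[0,0,0]],[0.1,[-0.03,0.025,0.02],[0,0,0]],[0.1,[0,0,0],[0,0,0]],[0.1,[0,0,0],[0,0,0]]]'

```text
clock: 34.92
tool_pos: [0.4858, 0.3028, 0.0963]
ee_rot: [2.026, -2.382, 0.079]
wrist_force: [0.6, 0.3, 0.0]
width: 0.047
```

```bash
cat > bars.py <<'E'
from m import *
c=shot('wrist'); P=cloud(c)
ok=(abs(P[...,0]-.477)<.12)&(abs(P[...,1]-.295)<.07)
blobs(c,ok&(P[...,2]>.022)&(P[...,2]<.04),700,'bars')
E
python3 - <<'E'
from bars import *
plan([477.7,288.2,60],-95.6)
E
```

```text
bars px [457 185] 2852 zmed 31.7 rect [362.8 301.6] 126.9 9.3 88.91
bars px [378 175] 7029 zmed 31.3 rect [410.4 287.9] 90.5 30.7 87.08
bars px [274 192] 6338 zmed 31.3 rect [477.8 288.3] 90.2 30.1 84.28
bars px [103 214] 2378 zmed 31.6 rect [592.4 285.7] 121.9 2.8 85.56
bars px [261 295] 1397 zmed 31.2 rect [498.6 357.8] 72.1 2.6 -4.31
clock 34.98 pos [485.7 302.6  96.3] yaw -99.29 F [0.2 0.2 0.3] w 47.3
 shift now [13.9  6.7 36.7] turn [-1.61 -2.5  -3.65] shift after turn [15.1  6.6 36.3]
```

Emit:
step_arm --targets '[[0.1,[0,0,0],[-1.6,-2.5,-3.7]],[0.1,[0.014,0.006,0.02],[0,0,0]],[0.1,[0,0,0.02],[0,0,0]],[0.1,[0,0,0],[0,0,0]],[0.1,[0,0,0],[0,0,0]]]'

```text
clock: 35.6
tool_pos: [0.4859, 0.2845, 0.0602]
ee_rot: [-2.096, 2.327, -0.004]
wrist_force: [0.5, 0.1, 0.5]
width: 0.0467
```

Run:
```python
from m import *
plan([477.8,288.2,12],-95.7)
```

```text
clock 35.60 pos [485.9 284.5  60.2] yaw -95.96 F [0.5 0.1 0.5] w 46.7
 shift now [-2.6  8.8 48.1] turn [-0.47  0.31 -0.27] shift after turn [-2.9  8.4 48.2]
```

Emit:
step_arm --targets '[[0.1,[-0.002,0.008,0],[-0.4,0.3,0]],[0.1,[0,0,0.02],[0,0,0]],[0.1,[0,0,0],[0,0,0]],[0.1,[0,0,0.024],[0,0,0]],[0.1,[0,0,0],[0,0,0]],[0.1,[0,0,0],[0,0,0]]]'

```text
clock: 36.35
tool_pos: [0.481, 0.2904, 0.0216]
ee_rot: [-2.097, 2.327, -0.004]
wrist_force: [0.8, 0.0, 0.8]
width: 0.0469
```

Run:
```python
from m import *
plan([477.8,288.2,12],-95.7)
```

```text
clock 36.35 pos [481.  290.4  21.6] yaw -95.94 F [0.8 0.  0.8] w 46.9
 shift now [2.6 3.  9.5] turn [-0.48  0.29 -0.24] shift after turn [2.5 2.9 9.6]
```

Emit:
step_arm --targets '[[0.1,[0.002,0.003,0.008],[-0.4,0.2,0]],[0.1,[0,0,0.001],[0,0,0]],[-1,[0,0,0],[0,0,0]],[-1,[0,0,0],[0,0,0]],[-1,[0,0,0],[0,0,0]],[-1,[0,0,0],[0,0,0]],[-1,[0,0,-0.02],[0,0,0]],[-1,[0,0,-0.05],[0,0,0]],[-1,[0,0,-0.06],[0,0,0]],[-1,[0.05,-0.008,0],[0,0,0]],[-1,[0.05,-0.01,0],[0,0,0]],[-1,[0.05,-0.01,0],[0,0,0]],[-1,[0.05,-0.01,0],[0,0,0]],[-1,[0,0,0],[0,0,0]]]'

```text
clock: 38.1
tool_pos: [0.4766, 0.1256, 0.1454]
ee_rot: [1.999, -2.378, 0.126]
wrist_force: [0.5, -0.7, -1.7]
width: 0.0293
```

Run:
```python
from m import *
plan([500,50,150],179)
```

```text
clock 38.10 pos [476.6 125.6 145.4] yaw -99.99 F [ 0.5 -0.7 -1.7] w 29.3
 shift now [ 70.5 -36.1   2.3] turn [-5.07 -1.97 81.05] shift after turn [-24.7 -75.1  -4.6]
```

Emit:
step_arm --targets '[[-1,[0,0,-0.005],[0,0,8]],[-1,[0,0,0],[0,0,8]],[-1,[0,0,0],[0,0,8]],[-1,[0,0,0],[0,0,8]],[-1,[0,0,0],[0,0,8]],[-1,[0,0,0],[0,0,8]],[-1,[0,0,0],[0,0,8]],[-1,[0,0,0],[0,0,8]],[-1,[0,0,0],[0,0,8]],[-1,[0,0,0],[0,0,8]],[-1,[0,0,0],[0,0,0]],[-1,[0,0,0],[0,0,0]]]'

```text
clock: 39.6
tool_pos: [0.4754, 0.1344, 0.1475]
ee_rot: [0.056, 3.115, -0.115]
wrist_force: [1.3, 0.4, -1.6]
width: 0.0292
```

Run:
```python
from m import *
plan([606,-24,80],178.95)
```

```text
clock 39.60 pos [475.4 134.4 147.5] yaw 177.98 F [ 1.3  0.4 -1.6] w 29.2
 shift now [-134.3 -148.2   81.9] turn [-4.2   1.39 -1.02] shift after turn [-133.5 -156.    67.5]
```

Emit:
step_arm --targets '[[-1,[0,0,0],[-4.2,1.4,-1]],[-1,[0,0,0],[0,0,0]],[-1,[-0.025,-0.029,0.01],[0,0,0]],[-1,[-0.025,-0.029,0.01],[0,0,0]],[-1,[-0.025,-0.029,0.01],[0,0,0]],[-1,[-0.025,-0.029,0.01],[0,0,0]],[-1,[-0.023,-0.029,0.01],[0,0,0]],[-1,[0,0,0],[0,0,0]],[-1,[0,0,0],[0,0,0]]]'

```text
clock: 40.72
tool_pos: [0.5998, -0.0133, 0.0952]
ee_rot: [-0.014, -3.141, 0.006]
wrist_force: [0.5, 0.3, -1.4]
width: 0.0294
```

Run:
```python
from m import *
plan([611,-24.5,40],178.95)
c=shot('wrist'); P=toolpts(c)*1000; m=(abs(P[...,1])<15)&(abs(P[...,0])<70)&(abs(P[...,2]+17)<8)
q=P[m]; print('bar in tool',rect(q/1000),np.median(q,0));
```

```text
clock 40.73 pos [599.8 -13.3  95.2] yaw 179.48 F [ 0.5  0.3 -1.4] w 29.4
 shift now [-11.4 -10.9  55.3] turn [-0.24 -0.04  0.53] shift after turn [-11.4 -11.   55.2]
bar in tool (array([-0., -0.]), 91.6, 29.9, 0.04) [  8.68600515  -0.12085553 -17.13386315]
```

Emit:
step_arm --targets '[[-1,[-0.009,-0.011,0.02],[0,0,0.5]],[-1,[0,0,0.022],[0,0,0]],[-1,[0,0,0.015],[0,0,0]],[-1,[0,0,0],[0,0,0]]]'

```text
clock: 41.28
tool_pos: [0.6088, -0.0236, 0.0353]
ee_rot: [0.023, 3.141, -0.008]
wrist_force: [0.2, -0.4, -1.4]
width: 0.0292
```

Run:
```python
from m import *
plan([611,-24.5,24],178.95)
```

```text
clock 41.27 pos [608.8 -23.6  35.3] yaw 179.17 F [ 0.2 -0.4 -1.4] w 29.2
 shift now [-2.2 -0.8 11.3] turn [-0.3   0.03  0.22] shift after turn [-2.2 -0.9 11.3]
```

Emit:
step_arm --targets '[[-1,[0,0,0.009],[0,0,0.2]],[-1,[0,0,0.003],[0,0,0]],[-1,[-0.002,0,0.003],[0,0,0]],[-1,[-0.003,0,0.002],[0,0,0]],[-1,[-0.003,0,0.002],[0,0,0]],[-1,[-0.003,0,0.002],[0,0,0]]]'

```text
clock: 42.02
tool_pos: [0.6113, -0.0237, 0.0211]
ee_rot: [-0.027, -3.128, 0.009]
wrist_force: [-10.3, -1.1, 14.9]
width: 0.0289
```

Run:
```python
from m import *
plan([611,-24.5,24],178.95)
```

```text
clock 42.02 pos [611.3 -23.7  21.1] yaw 179.01 F [-10.3  -1.1  14.9] w 28.9
 shift now [ 0.4 -0.8 -2.8] turn [-0.33 -0.75  0.06] shift after turn [ 0.3 -0.8 -2.9]
```

Emit:
step_arm --targets '[[-1,[0,0,-0.001],[0,0,0]],[-1,[-0.003,0,0],[0,0,0]],[-1,[-0.003,0,0],[0,0,0]],[-1,[-0.004,0,0],[0,0,0]]]'

```text
clock: 42.52
tool_pos: [0.6168, -0.0238, 0.0227]
ee_rot: [-0.026, -3.119, 0.009]
wrist_force: [-10.8, 0.0, 4.4]
width: 0.029
```

Run:
```python
from m import *
plan([611,-24.5,24],178.95)
```

```text
clock 42.52 pos [616.8 -23.8  22.7] yaw 179.03 F [-10.8   0.    4.4] w 29.0
 shift now [ 5.8 -0.8 -1.2] turn [-0.34 -1.26  0.08] shift after turn [ 5.7 -0.8 -1.3]
```

Emit:
step_arm --targets '[[0.1,[0,0,0],[0,0,0]],[0.1,[0,0,0],[0,0,0]],[0.1,[0,0,0],[0,0,0]],[0.1,[0,0,-0.05],[0,0,0]],[0.1,[0.02,0,-0.06],[0,0,0]],[0.1,[0.03,0,-0.06],[0,0,0]],[0.1,[0.0,0,0],[0,0,0]],[0.1,[0,0,0],[0,0,0]]]'

```text
clock: 43.52
tool_pos: [0.5763, -0.0223, 0.1942]
ee_rot: [-0.026, -3.127, 0.009]
wrist_force: [-0.9, 0.3, -0.0]
width: 0.0467
```

```bash
cat > chk.py <<'E'
from plate import *
def chk(n='wrist'):
    c=shot(n); P=cloud(c); ledge(c)
    m=(abs(P[...,0]-.61)<.07)&(abs(P[...,1]+.02)<.13)&(P[...,2]>.034)&(P[...,2]<.043); blobs(c,m,300,'plate bars')
    return c
E
python3 - <<'E'
from chk import *
plan([450,200,150],-93); c=chk(); save(c,'w7.png')
E
```

```text
clock 43.52 pos [576.3 -22.3 194.2] yaw 179.03 F [-0.9  0.3 -0. ] w 46.7
 shift now [129.4 220.4  44.7] turn [  0.35  -0.92 -87.97] shift after turn [-215.4  137.7   44.2]
ledge (array([660.2, -25.2]), 240.6, 24.0, 88.86) 1567 z 0.024215361041547534
  y -110 inner x 659.5 outer 669.6
  y -70 inner x 653.0 outer 670.5
  y -30 inner x 660.9 outer 671.0
  y 10 inner x 661.4 outer 671.5
  y 50 inner x 662.3 outer 673.0
  y 90 inner x 663.2 outer 674.1
plate (array([567. , -23.9]), 240.9, 191.3, 88.93) 41568
plate bars px [192 216] 2706 zmed 38.4 rect [611.8 -90.2] 90.2 30.9 -1.03
plate bars px [263 219] 2879 zmed 38.3 rect [616.2 -23.5] 90.7 30.0 -1.04
```

Emit:
step_arm --targets '[[0.1,[0.03,0.045,0.01],[0,0,0]],[0.1,[0.03,0.045,0.01],[0,0,0]],[0.1,[0.03,0.045,0.01],[0,0,0]],[0.1,[0,0,0],[0,0,-8.5]],[0.1,[0,0,0],[0,0,-8.5]],[0.1,[0,0,0],[0,0,-8.5]],[0.1,[0,0,0],[0,0,-8.5]],[0.1,[0,0,0],[0,0,-8.5]],[0.1,[0,0,0],[0,0,-8.5]],[0.1,[0,0,0],[0,0,-8.5]],[0.1,[0,0,0],[0,0,-8.5]],[0.1,[0,0,0],[0,0,-8.5]],[0.1,[0,0,0],[0,0,-8.5]],[0.1,[0,0,0],[0,0,0]],[0.1,[0,0,0],[0,0,0]]]'

```text
clock: 45.45
tool_pos: [0.4684, 0.1588, 0.1329]
ee_rot: [2.025, -2.293, 0.066]
wrist_force: [0.0, 0.3, -0.6]
width: 0.0471
```

Run:
```python
from m import *
plan([412,285,100],-92.9)
```

```text
clock 45.45 pos [468.4 158.8 132.9] yaw -97.04 F [ 0.   0.3 -0.6] w 47.1
 shift now [-120.9   70.9   23.7] turn [ 1.45 -5.13 -4.2 ] shift after turn [-123.2   62.7   32.9]
```

Emit:
step_arm --targets '[[0.1,[0,0,0],[1.4,-5,-4.2]],[0.1,[0,0,0],[0,0,0]],[0.1,[-0.03,0.015,0],[0,0,0]],[0.1,[-0.03,0.015,0],[0,0,0]],[0.1,[-0.03,0.015,0.01],[0,0,0]],[0.1,[-0.02,0.012,0.01],[0,0,0]],[0.1,[0,0,0],[0,0,0]],[0.1,[0,0,0],[0,0,0]]]'

```text
clock: 46.45
tool_pos: [0.4203, 0.2948, 0.1021]
ee_rot: [2.088, -2.318, 0.084]
wrist_force: [-0.4, -0.8, -0.3]
width: 0.047
```

Run:
```python
from bars import *
plan([410.3,287.8,60],-92.9)
print(observe()['joints'])
```

```text
bars px [354 199] 969 zmed 31.5 rect [362.1 289.4] 99.4 1.1 85.29
bars px [280 201] 5891 zmed 31.3 rect [409.9 287.7] 90.3 30.1 87.23
bars px [ 24 224] 2946 zmed 31.3 rect [592.3 286.3] 122.9 3.7 85.59
bars px [ 93 307] 1089 zmed 29.8 rect [555.8 353.2] 83.0 2.8 -4.97
bars px [251 307] 1060 zmed 31.1 rect [438.4 362.8] 63.2 2.6 -4.86
clock 46.50 pos [420.3 294.8 102.2] yaw -96.03 F [ 0.1 -0.7 -0.1] w 46.8
 shift now [ 5.8 10.3 42.3] turn [-1.41 -2.95 -3.09] shift after turn [ 7.5  9.6 42.2]
[ 0.56986314  0.36715935  1.79466583 -0.06688803  0.99219336 -2.43022769]
```

Emit:
step_arm --targets '[[0.1,[0,0,0],[-1.4,-3,-3.1]],[0.1,[0,0,0],[0,0,0]],[0.1,[0.006,0.009,0.02],[0,0,0]],[0.1,[0,0,0.02],[0,0,0]],[0.1,[0,0,0],[0,0,0]],[0.1,[0,0,0],[0,0,0]]]'

```text
clock: 47.25
tool_pos: [0.4155, 0.2864, 0.0643]
ee_rot: [-2.15, 2.283, -0.006]
wrist_force: [-0.6, -0.7, 0.8]
width: 0.0465
```

Run:
```python
from m import *
plan([410,287.7,12],-92.8)
```

```text
clock 47.25 pos [415.5 286.4  64.3] yaw -93.44 F [-0.6 -0.7  0.8] w 46.5
 shift now [-0.9  5.9 52.3] turn [-0.36  0.07 -0.64] shift after turn [-1.   5.6 52.3]
```

Emit:
step_arm --targets '[[0.1,[-0.001,0.006,0.01],[-0.3,0,-0.6]],[0.1,[0,0,0.015],[0,0,0]],[0.1,[0,0,0],[0,0,0]],[0.1,[0,0,0.013],[0,0,0]],[0.1,[0,0,0],[0,0,0]]]'

```text
clock: 47.88
tool_pos: [0.4104, 0.2891, 0.0266]
ee_rot: [-2.163, 2.271, -0.001]
wrist_force: [0.3, -0.1, -0.4]
width: 0.047
```

Run:
```python
from m import *
plan([410,287.7,12],-92.8)
```

```text
clock 47.88 pos [410.4 289.1  26.6] yaw -92.79 F [ 0.3 -0.1 -0.4] w 47.0
 shift now [ 1.5  0.4 14.6] turn [-0.23  0.19  0.01] shift after turn [ 1.4  0.3 14.6]
```

Emit:
step_arm --targets '[[0.1,[0,0,0.012],[0,0,0]],[0.1,[0,0,0.001],[0,0,0]],[-1,[0,0,0],[0,0,0]],[-1,[0,0,0],[0,0,0]],[-1,[0,0,0],[0,0,0]],[-1,[0,0,0],[0,0,0]],[-1,[0,0,-0.03],[0,0,0]],[-1,[0,0,-0.05],[0,0,0]],[-1,[0,0,-0.06],[0,0,0]],[-1,[0.04,-0.03,0],[0,0,0]],[-1,[0.04,-0.03,0],[0,0,0]],[-1,[0.04,-0.03,0],[0,0,0]],[-1,[0.03,-0.02,0],[0,0,0]],[-1,[0,0,0],[0,0,0]]]'

```text
clock: 49.62
tool_pos: [0.4956, 0.1699, 0.1566]
ee_rot: [2.074, -2.326, 0.117]
wrist_force: [-0.2, 0.5, -2.0]
width: 0.0287
```

Run:
```python
from m import *
plan([500,50,150],179)
```

```text
clock 49.62 pos [495.6 169.9 156.6] yaw -96.64 F [-0.2  0.5 -2. ] w 28.7
 shift now [117.9 -17.7  15.3] turn [-4.74 -1.44 84.39] shift after turn [  -6.5 -119.8    6.6]
```

Emit:
step_arm --targets '[[-1,[0,0,0],[0,0,8.2]],[-1,[0,0,0],[0,0,8.2]],[-1,[0,0,0],[0,0,8.2]],[-1,[0,0,0],[0,0,8.2]],[-1,[0,0,0],[0,0,8.2]],[-1,[0,0,0],[0,0,8.2]],[-1,[0,0,0],[0,0,8.2]],[-1,[0,0,0],[0,0,8.2]],[-1,[0,0,0],[0,0,8.2]],[-1,[0,0,0],[0,0,8.2]],[-1,[0,0,0],[0,0,0]],[-1,[0,0,0],[0,0,0]]]'

```text
clock: 51.12
tool_pos: [0.4821, 0.1776, 0.1521]
ee_rot: [0.016, 3.126, -0.103]
wrist_force: [-0.5, 0.3, -0.9]
width: 0.029
```

Run:
```python
from m import *
plan([606,42,90],178.95)
```

```text
clock 51.12 pos [482.1 177.6 152.1] yaw 179.44 F [-0.5  0.3 -0.9] w 29.0
 shift now [-124.3 -129.9   72.6] turn [-3.75  0.85  0.46] shift after turn [-126.4 -133.3   62.1]
```

Emit:
step_arm --targets '[[-1,[0,0,0],[-3.7,0.9,0.5]],[-1,[0,0,0],[0,0,0]],[-1,[-0.024,-0.025,0.01],[0,0,0]],[-1,[-0.024,-0.025,0.01],[0,0,0]],[-1,[-0.024,-0.025,0.01],[0,0,0]],[-1,[-0.022,-0.025,0.01],[0,0,0]],[-1,[-0.022,-0.025,0.01],[0,0,0]],[-1,[0,0,0],[0,0,0]],[-1,[0,0,0],[0,0,0]]]'

```text
clock: 52.25
tool_pos: [0.5988, 0.0505, 0.1]
ee_rot: [-0.009, -3.14, 0.006]
wrist_force: [0.2, 0.2, -1.9]
width: 0.0288
```

Run:
```python
from m import *
plan([611,42,40],178.95)
c=shot('wrist'); P=toolpts(c)*1000; m=(abs(P[...,1])<15)&(abs(P[...,0])<70)&(abs(P[...,2]+17)<8)
q=P[m]; print('bar in tool',rect(q/1000),np.median(q,0));
```

```text
clock 52.25 pos [598.8  50.5 100. ] yaw 179.68 F [ 0.2  0.2 -1.9] w 28.8
 shift now [-12.4  -8.2  60. ] turn [-0.23 -0.12  0.73] shift after turn [-12.4  -8.3  60. ]
bar in tool (array([0.4, 0. ]), 91.5, 30.0, -0.02) [  9.33942432  -0.14623673 -18.32355562]
```

Emit:
step_arm --targets '[[-1,[-0.009,-0.008,0.02],[0,0,0.7]],[-1,[0,0,0.025],[0,0,0]],[-1,[0,0,0.018],[0,0,0]],[-1,[0,0,0],[0,0,0]],[-1,[0,0,0.006],[0,0,0]],[-1,[0,0,0.003],[0,0,0]]]'

```text
clock: 53.05
tool_pos: [0.6085, 0.0436, 0.0246]
ee_rot: [0.022, 3.141, -0.008]
wrist_force: [-0.6, 0.3, -2.2]
width: 0.0292
```

Run:
```python
from m import *
plan([611,42,22],178.95)
```

```text
clock 53.05 pos [608.5  43.6  24.6] yaw 179.18 F [-0.6  0.3 -2.2] w 29.2
 shift now [-2.5 -1.6  2.6] turn [-0.29  0.04  0.23] shift after turn [-2.5 -1.6  2.6]
```

Emit:
step_arm --targets '[[-1,[-0.003,-0.001,0.002],[0,0,0.2]],[-1,[-0.003,0,0.001],[0,0,0]],[-1,[-0.003,0,0.001],[0,0,0]],[-1,[-0.003,0,0.001],[0,0,0]],[-1,[-0.003,0,0.001],[0,0,0]]]'

```text
clock: 53.68
tool_pos: [0.6182, 0.0423, 0.0199]
ee_rot: [-0.028, -3.131, 0.008]
wrist_force: [-10.9, -0.8, 16.2]
width: 0.0293
```

Run:
```python
from m import *
plan([611,42,22],178.95)
```

```text
clock 53.67 pos [618.2  42.3  19.9] yaw 178.98 F [-10.9  -0.8  16.2] w 29.3
 shift now [ 7.2 -0.5 -2. ] turn [-0.31 -0.58  0.03] shift after turn [ 7.2 -0.5 -2.1]
```

Bar A is home. Next I regrip bar C, which sits about 3 mm short, and push it home.

Emit:
step_arm --targets '[[0.1,[0,0,0],[0,0,0]],[0.1,[0,0,0],[0,0,0]],[0.1,[0,0,0],[0,0,0]],[0.1,[0,0,-0.04],[0,0,0]],[0.1,[0.006,-0.03,-0.03],[0,0,0]],[0.1,[0,-0.04,0],[0,0,0]],[0.1,[0,-0.04,0],[0,0,0]],[0.1,[0,-0.015,0],[0,0,0]],[0.1,[0,0,0],[0,0,0]],[0.1,[0,0,0],[0,0,0]]]'

```text
clock: 54.92
tool_pos: [0.6157, -0.084, 0.0941]
ee_rot: [-0.025, -3.14, 0.008]
wrist_force: [1.2, 0.1, 0.2]
width: 0.0467
```

Run:
```python
from m import *
plan([611,-90.2,23],178.95)
```

```text
clock 54.92 pos [615.7 -84.   94.1] yaw 179.07 F [1.2 0.1 0.2] w 46.7
 shift now [ 4.5 -6.  71.1] turn [-0.29 -0.06  0.12] shift after turn [ 4.5 -6.3 71.1]
```

Emit:
step_arm --targets '[[0.1,[0.004,-0.006,0.01],[0,0,0]],[0.1,[0,0,0.025],[0,0,0]],[0.1,[0,0,0.02],[0,0,0]],[0.1,[0,0,0],[0,0,0]],[0.1,[0,0,0.012],[0,0,0]],[-1,[0,0,0],[0,0,0]],[-1,[0,0,0],[0,0,0]],[-1,[0,0,0],[0,0,0]],[-1,[0,0,0],[0,0,0]]]'

```text
clock: 56.05
tool_pos: [0.6104, -0.0862, 0.0241]
ee_rot: [-0.015, -3.14, 0.007]
wrist_force: [-0.6, -0.1, -2.3]
width: 0.029
```

Run:
```python
from m import *
plan([611,-90.2,23],178.95)
```

```text
clock 56.05 pos [610.4 -86.2  24.1] yaw 179.44 F [-0.6 -0.1 -2.3] w 29.0
 shift now [-0.6 -4.   1.1] turn [-0.25 -0.11  0.49] shift after turn [-0.6 -4.   1.1]
```

Emit:
step_arm --targets '[[-1,[-0.002,0,0],[0,0,0.5]],[-1,[-0.003,0,0],[0,0,0]],[-1,[-0.003,0,0.001],[0,0,0]],[-1,[-0.003,0,0.001],[0,0,0]],[-1,[-0.003,0,0],[0,0,0]]]'

```text
clock: 56.68
tool_pos: [0.6124, -0.0861, 0.0241]
ee_rot: [-0.029, -3.117, 0.006]
wrist_force: [-6.8, -0.4, 4.5]
width: 0.0288
```

Run:
```python
from m import *
plan([611,-90.2,23],178.95)
```

```text
clock 56.67 pos [612.4 -86.1  24.1] yaw 178.94 F [-6.8 -0.4  4.5] w 28.8
 shift now [ 1.3 -4.1  1.1] turn [-0.22 -1.4  -0.01] shift after turn [ 1.3 -4.1  1.1]
```

Emit:
step_arm --targets '[[-1,[-0.003,0,0],[0,-0.7,0]],[-1,[-0.004,0,0],[0,0,0]],[-1,[-0.004,0,0],[0,0,0]],[0.1,[0,0,0],[0,0,0]],[0.1,[0,0,0],[0,0,0]],[0.1,[0,0,0],[0,0,0]],[0.1,[0.01,0,-0.06],[0,0,0]],[0.1,[0.04,0.03,-0.06],[0,0,0]],[0.1,[0,0.025,-0.05],[0,0,0]],[0.1,[0.0,0,0],[0,0,0]],[0.1,[0,0,0],[0,0,0]]]'

```text
clock: 58.05
tool_pos: [0.579, -0.0347, 0.1889]
ee_rot: [-0.03, -3.114, 0.004]
wrist_force: [0.6, 0.2, -0.2]
width: 0.0472
```

Run:
```python
from chk import *
plan([520,-385,200],-90); c=chk(); save(c,'w8.png')
c=shot('side'); P=cloud(c)
ok=(P[...,1]<-.15)&(P[...,1]>-.5)&(P[...,0]>.25)&(P[...,0]<.68)
blobs(c,ok&(P[...,2]>.006)&(P[...,2]<.05),150,'side')
```

```text
clock 58.05 pos [579.  -34.7 188.9] yaw 178.91 F [ 0.6  0.2 -0.2] w 47.2
 shift now [  52.6 -351.4   -8.7] turn [  1.13  -1.35 -91.08] shift after turn [350.3  59.  -11.1]
ledge (array([659.4, -25.8]), 239.9, 26.8, 88.85) 1424 z 0.02421158515994598
  y -110 inner x 659.5 outer 669.0
  y -70 inner x 652.7 outer 671.1
  y -30 inner x 660.8 outer 671.8
  y 10 inner x 650.6 outer 672.3
  y 50 inner x 662.9 outer 673.4
  y 90 inner x 663.4 outer 673.9
plate (array([567., -24.]), 241.6, 191.0, 88.94) 39978
plate bars px [208 220] 2708 zmed 38.3 rect [614.8 -86. ] 90.1 30.3 -1.12
plate bars px [276 220] 2956 zmed 38.3 rect [616.2 -23.2] 90.6 29.5 -1.22
plate bars px [347 221] 2806 zmed 38.3 rect [617.5  42.1] 90.7 30.2 -1.24
side px [216 284] 930 zmed 17.2 rect [ 467.1 -298.6] 194.1 28.3 -14.0
side px [248 310] 1774 zmed 16.1 rect [ 520.2 -385.7] 229.9 48.8 2.96
side px [262 343] 172 zmed 14.9 rect [ 526.  -478.1] 45.9 30.9 -60.69
```

All three bars are home and square, with near ends on x=571.2 at mid. The spatula has been knocked to about (467,-296) at -14°, so I'll mend that later. The straightedge is next.

Emit:
step_arm --targets '[[0.0,[0.008,-0.045,0],[0.5,-0.7,-2]],[0.0,[0.008,-0.045,0],[0,0,-1]],[0.0,[0.008,-0.045,0],[0,0,0]],[0.0,[0.008,-0.045,0],[0,0,0]],[0.0,[0.008,-0.045,0],[0,0,0]],[0.0,[0.006,-0.045,0.01],[0,0,0]],[0.0,[0.006,-0.045,0.01],[0,0,0]],[0.0,[0,0,0],[0,0,0]],[0.0,[0,0,0],[0,0,0]]]'

```text
clock: 59.28
tool_pos: [0.5271, -0.3624, 0.1544]
ee_rot: [0.047, -3.105, -0.002]
wrist_force: [-0.3, 0.4, -0.2]
width: 0.0426
```

```bash
cat > se.py <<'E'
from m import *
def look():
    c=shot('wrist'); P=cloud(c)
    ok=(P[...,1]<-.2)&(P[...,1]>-.46)&(P[...,0]>.3)&(P[...,0]<.68)
    blobs(c,ok&(P[...,2]>.024)&(P[...,2]<.034),300,'top'); blobs(c,ok&(P[...,2]>.005)&(P[...,2]<.034),300,'all')
    return c
E
python3 - <<'E'
from se import *
plan([521,-394,150],183); look()
print(observe()['joints'])
E
```

```text
clock 59.27 pos [ 527.1 -362.4  154.4] yaw -178.25 F [-0.3  0.4 -0.2] w 42.6
 shift now [  6.9 -31.4   4.5] turn [ 0.15 -2.1  -1.25] shift after turn [  7.7 -31.3   4.4]
top px [366  63] 2912 zmed 25.2 rect [ 422.6 -286.9] 96.3 19.9 -13.54
top px [223 175] 3984 zmed 30.2 rect [ 521.1 -394. ] 189.5 14.4 3.18
all px [348 116] 6945 zmed 18.1 rect [ 468.9 -295.9] 192.6 28.0 -14.54
all px [235 166] 13299 zmed 8.8 rect [ 520.2 -383.5] 230.6 45.6 3.29
[-0.65535092  0.47191602  1.44119199 -0.02327617  1.25809699 -2.24987715]
```

Emit:
step_arm --targets '[[0.0,[0.004,-0.015,0.02],[0,-2.1,-1.3]],[0.0,[0.003,-0.014,0.03],[0,0,0]],[0.0,[0,0,0.03],[0,0,0]],[0.0,[0,0,0],[0,0,0]],[0.0,[0,0,0],[0,0,0]]]'

```text
clock: 59.95
tool_pos: [0.5234, -0.3868, 0.0745]
ee_rot: [-0.097, 3.137, 0.003]
wrist_force: [0.1, -0.8, 0.6]
width: 0.0426
```

Run:
```python
from m import *
plan([521,-394,13],183.2)
```

```text
clock 59.95 pos [ 523.4 -386.8   74.5] yaw -176.46 F [ 0.1 -0.8  0.6] w 42.6
 shift now [ 3.  -7.1 61.5] turn [0.1  0.17 0.34] shift after turn [ 2.7 -7.1 61.5]
```

Emit:
step_arm --squeeze 60 --targets '[[0.0,[0.003,-0.007,0.01],[0,0,0.3]],[0.0,[0,0,0.02],[0,0,0]],[0.0,[0,0,0.015],[0,0,0]],[0.0,[0,0,0],[0,0,0]],[0.0,[0,0,0],[0,0,0]]]'

```text
clock: 60.58
tool_pos: [0.5238, -0.3965, 0.0323]
ee_rot: [-0.09, 3.131, -0.007]
wrist_force: [-0.4, 0.0, 0.4]
width: 0.0424
```

Run:
```python
from m import *
plan([521,-394,13],183.2)
```

```text
clock 60.58 pos [ 523.8 -396.5   32.3] yaw -176.69 F [-0.4  0.   0.4] w 42.4
 shift now [ 2.9  2.7 19.3] turn [-0.27  0.52  0.11] shift after turn [ 2.7  2.7 19.3]
```

Emit:
step_arm --targets '[[0.0,[0.002,0.002,0.012],[0,0.5,0]],[0.0,[0,0,0.005],[0,0,0]],[0.0,[0,0,0],[0,0,0]],[-1,[0,0,0],[0,0,0]],[-1,[0,0,0],[0,0,0]],[-1,[0,0,0],[0,0,0]],[-1,[0,0,0],[0,0,0]],[-1,[0,0,0],[0,0,0]]]'

```text
clock: 61.58
tool_pos: [0.5224, -0.3951, 0.0155]
ee_rot: [-0.091, 3.139, -0.01]
wrist_force: [0.3, 0.0, -1.1]
width: 0.0123
```

Run:
```python
from m import *
plan([521,-394,13],183.2)
```

```text
clock 61.58 pos [ 522.4 -395.1   15.5] yaw -176.69 F [ 0.3  0.  -1.1] w 12.3
 shift now [1.4 1.2 2.5] turn [-0.36  0.08  0.11] shift after turn [1.4 1.2 2.5]
```

Emit:
step_arm --targets '[[-1,[0,0,-0.02],[0,0,0]],[-1,[0,0,-0.04],[0,0,0]],[-1,[0,0,-0.05],[0,0,0]],[-1,[0,0.03,-0.03],[0,0,0]],[-1,[0,0.04,0],[0,0,0]],[-1,[0,0.04,0],[0,0,0]],[-1,[0,0.04,0],[0,0,0]],[-1,[0,0.04,0],[0,0,0]],[-1,[0,0.04,0],[0,0,0]],[-1,[0,0.03,0],[0,0,0]],[-1,[0,0,0],[0,0,8]],[-1,[0,0,0],[0,0,8]],[-1,[0,0,0],[0,0,8]],[-1,[0,0,0],[0,0,8]],[-1,[0,0,0],[0,0,8]],[-1,[0,0,0],[0,0,8]],[-1,[0,0,0],[0,0,8]],[-1,[0,0,0],[0,0,8]],[-1,[0,0,0],[0,0,8]],[-1,[0,0,0],[0,0,0]]]'

```text
clock: 64.08
tool_pos: [0.497, -0.1228, 0.1513]
ee_rot: [-1.816, -2.547, 0.012]
wrist_force: [0.2, 0.1, -2.3]
width: 0.0126
```

Run:
```python
from m import *
plan([532,-24,120],88.95)
```

```text
clock 64.08 pos [ 497.  -122.8  151.3] yaw 109.01 F [ 0.2  0.1 -2.3] w 12.6
 shift now [81.8 65.7 30.9] turn [-0.86 -0.25 20.07] shift after turn [99.4 33.2 31.3]
```

Emit:
step_arm --targets '[[-1,[0,0,0],[-0.8,-0.3,7]],[-1,[0,0,0],[0,0,7]],[-1,[0,0,0],[0,0,5]],[-1,[0,0,0],[0,0,0]],[-1,[0.03,0.008,0.008],[0,0,0]],[-1,[0.03,0.008,0.008],[0,0,0]],[-1,[0.025,0.008,0.008],[0,0,0]],[-1,[0,0,0],[0,0,0]],[-1,[0,0,0],[0,0,0]]]'

```text
clock: 65.2
tool_pos: [0.5197, -0.036, 0.1258]
ee_rot: [-2.201, -2.239, 0.003]
wrist_force: [0.2, 0.5, -3.5]
width: 0.0123
```

Run:
```python
from m import *
plan([532,-24,60],88.95)
c=shot('wrist'); P=toolpts(c)*1000; save(c,'w9.png')
m=(abs(P[...,1])<60)&(abs(P[...,0])<130)&(P[...,2]<-8)&(P[...,2]>-30); q=P[m]; print('rib in tool',rect(q/1000),np.median(q,0))
m=(abs(P[...,1])<60)&(abs(P[...,0])<130)&(P[...,2]<20)&(P[...,2]>0); q=P[m]; print('flange in tool',rect(q/1000),np.median(q,0))
```

```text
clock 65.20 pos [519.7 -36.  125.8] yaw 90.96 F [ 0.2  0.5 -3.5] w 12.3
 shift now [11.8 12.7 65.8] turn [-0.14 -0.01  2.01] shift after turn [12.2 12.1 65.8]
rib in tool (array([22.9, -1.4]), 147.9, 39.4, -8.55) [ 30.97575487   1.15765173 -14.89335736]
flange in tool (array([20.5, 11.7]), 185.8, 45.5, 0.01) [67.33951315 18.68091728  7.0319195 ]
```

View pics/w9.png

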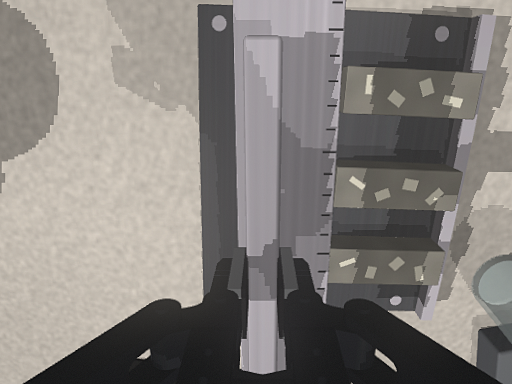

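The straightedge is held parallel to the tool, its edge facing the bars (edge at column 335, bars to its right). It goes down about 5 mm short and is then pushed flush.

Emit:
step_arm --targets '[[-1,[0.011,0.01,0.02],[0,0,2]],[-1,[0,0,0.03],[0,0,0]],[-1,[0,0,0.025],[0,0,0]],[-1,[0,0,0],[0,0,0]],[-1,[0,0,0],[0,0,0]]]'

```text
clock: 65.88
tool_pos: [0.532, -0.0293, 0.0521]
ee_rot: [2.242, 2.195, 0.002]
wrist_force: [-0.6, 0.2, -2.5]
width: 0.0124
```

Run:
```python
from m import *
plan([532,-24,28],88.95)
```

```text
clock 65.88 pos [532.  -29.3  52.1] yaw 88.80 F [-0.6  0.2 -2.5] w 12.4
 shift now [ 5.3 -0.2 24.1] turn [ 0.22  0.1  -0.15] shift after turn [ 5.3 -0.1 24.1]
```

Emit:
step_arm --targets '[[-1,[0.005,-0.001,0.012],[0,0,-0.2]],[-1,[0,0,0.006],[0,0,0]],[-1,[0,0,0],[0,0,0]],[-1,[0,0,0.003],[0,0,0]],[-1,[0,0,0.002],[0,0,0]]]'

```text
clock: 66.5
tool_pos: [0.5331, -0.0245, 0.0303]
ee_rot: [2.235, 2.197, 0.007]
wrist_force: [-0.8, 0.2, -2.7]
width: 0.0122
```

Run:
```python
from m import *
plan([538,-24,27],88.95)
```

```text
clock 66.50 pos [533.1 -24.5  30.3] yaw 89.01 F [-0.8  0.2 -2.7] w 12.2
 shift now [0.6 4.9 3.3] turn [0.52 0.13 0.07] shift after turn [0.6 4.9 3.3]
```

Emit:
step_arm --targets '[[-1,[0,0,0.002],[0.4,0,0]],[-1,[0,0,0.002],[0,0,0]],[-1,[0,0.002,0.002],[0,0,0]],[-1,[0,0.003,0.001],[0,0,0]],[-1,[0,0.002,0.001],[0,0,0]]]'

```text
clock: 67.12
tool_pos: [0.5338, -0.0245, 0.0274]
ee_rot: [-2.236, -2.2, 0.012]
wrist_force: [-5.0, 0.4, 8.8]
width: 0.0125
```

Run:
```python
from m import *
plan([538,-24,27],88.95)
```

```text
clock 67.12 pos [533.8 -24.5  27.4] yaw 89.06 F [-5.   0.4  8.8] w 12.5
 shift now [0.6 4.2 0.4] turn [-0.49  0.15  0.11] shift after turn [0.6 4.2 0.4]
```

Emit:
step_arm --targets '[[-1,[0,0.002,-0.0005],[-0.4,0,0]],[-1,[0,0.003,0],[0,0,0]],[-1,[0,0.003,0],[0,0,0]]]'

```text
clock: 67.5
tool_pos: [0.5378, -0.0245, 0.0275]
ee_rot: [-2.236, -2.2, 0.013]
wrist_force: [-9.3, -0.9, 6.5]
width: 0.0124
```

Run:
```python
from m import *
plan([538,-24,27],88.95)
```

```text
clock 67.50 pos [537.8 -24.5  27.5] yaw 89.08 F [-9.3 -0.9  6.5] w 12.4
 shift now [0.5 0.2 0.4] turn [-0.54  0.14  0.13] shift after turn [0.5 0.2 0.5]
```

Emit:
step_arm --targets '[[-1,[0,0.002,-0.0005],[0,0,0]],[-1,[0,0.002,0],[0,0,0]]]'

```text
clock: 67.75
tool_pos: [0.5378, -0.0245, 0.0276]
ee_rot: [-2.231, -2.196, 0.022]
wrist_force: [-7.1, -0.8, 8.7]
width: 0.0126
```

Run:
```python
from m import *
plan([538,-24,27],88.95)
```

```text
clock 67.75 pos [537.8 -24.5  27.6] yaw 89.10 F [-7.1 -0.8  8.7] w 12.6
 shift now [0.5 0.2 0.6] turn [-1.02  0.14  0.15] shift after turn [0.5 0.2 0.6]
```

Emit:
step_arm --targets '[[-0.4,[0,0,0],[0,0,0]],[-0.4,[0,0,0],[0,0,0]],[-0.4,[0,0,0],[0,0,0]],[-0.4,[0,0,-0.03],[0,0,0]],[-0.4,[0,0,-0.05],[0,0,0]],[-0.4,[0,0.01,-0.06],[0,0,0]],[-0.4,[0,0.03,-0.06],[0,0,0]],[-0.4,[0.02,0.03,-0.05],[0,0,0]],[-0.4,[0,0,0],[0,0,0]],[-0.4,[0,0,0],[0,0,0]]]'

```text
clock: 69.0
tool_pos: [0.6158, -0.005, 0.2796]
ee_rot: [-2.235, -2.199, 0.014]
wrist_force: [0.1, -0.3, 0.1]
width: 0.0258
```

```bash
cat > fin.py <<'E'
from plate import *
def fin(n='wrist'):
    c=shot(n); P=cloud(c); print(n); X,Y,Z=P[...,0],P[...,1],P[...,2]
    near=(abs(Y+.02)<.14)
    blobs(c,near&(X>.577)&(X<.68)&(Z>.034)&(Z<.043),300,'bars')
    blobs(c,near&(abs(X-.54)<.06)&(Z>.036)&(Z<.048)&(X<.56),300,'rib')
    blobs(c,near&(X<.580)&(X>.5)&(Z>.0165)&(Z<.0245),300,'flange')
    blobs(c,near&(X>.645)&(Z>.0205)&(Z<.028),100,'ledge')
    return c
E
python3 - <<'E'
from fin import *
plan([440,-290,200],166); c=fin(); save(c,'w10.png')
E
```

```text
clock 69.00 pos [615.8  -5.  279.6] yaw 89.07 F [ 0.1 -0.3  0.1] w 25.8
 shift now [-287.7 -170.4   81.9] turn [ -0.58  -0.29 -76.93] shift after turn [ 101.7 -319.1   79.6]
wrist
bars px [267 117] 2099 zmed 38.4 rect [620.1  42.4] 86.1 29.3 -0.91
bars px [267 174] 1870 zmed 38.3 rect [619.5 -23.4] 85.3 30.7 -0.88
bars px [268 224] 1614 zmed 38.3 rect [619.  -85.5] 83.7 30.3 -1.51
rib px [197 170] 2043 zmed 42.1 rect [538.8 -22.3] 189.6 14.7 89.06
flange px [210 163] 4332 zmed 20.4 rect [553.1 -22. ] 229.2 53.2 89.21
ledge px [301 159] 1508 zmed 24.3 rect [658.9 -17. ] 223.2 26.7 88.92
ledge px [383 115] 232 zmed 24.8 rect [747.6  44.7] 82.1 35.7 77.7
ledge px [368 255] 110 zmed 24.3 rect [ 751.7 -137.6] 40.6 11.0 32.77
```

View pics/w10.png

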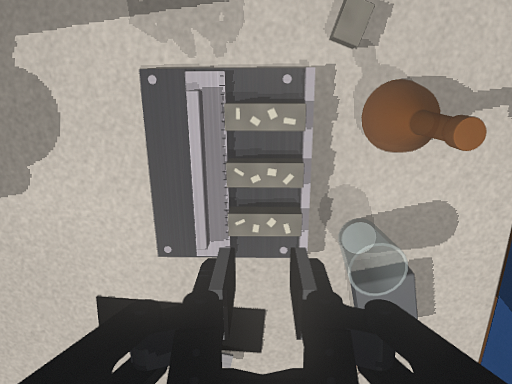

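The top view shows three bars against the ledge, with the straightedge flush along their near ends (column 227). The straightedge edge is at x=571.8 and the bar ends at about 571.2. Next I mend the knocked spatula.

Emit:
step_arm --squeeze 80 --targets '[[0,[-0.044,-0.028,0.012],[0,0,0]],[0,[-0.044,-0.028,0.012],[0,0,0]],[0,[-0.044,-0.028,0.012],[0,0,0]],[0,[-0.044,-0.028,0.012],[0,0,0]],[0,[-0.044,-0.028,0.012],[0,0,0]],[0,[-0.042,-0.028,0.01],[0,0,0]],[0,[0,0,0],[0,0,9]],[0,[0,0,0],[0,0,9]],[0,[0,0,0],[0,0,9]],[0,[0,0,0],[0,0,9]],[0,[0,0,0],[0,0,9]],[0,[0,0,0],[0,0,9]],[0,[0,0,0],[0,0,9]],[0,[0,0,0],[0,0,9]],[0,[0,0,0],[0,0,9]],[0,[0,0,0],[0,0,9]],[0,[0,0,0],[0,0,8]],[0,[0,0,0],[0,0,0]],[0,[0,0,0],[0,0,0]]]'

```text
clock: 71.42
tool_pos: [0.4047, -0.2587, 0.1787]
ee_rot: [-3.094, 0.339, 0.107]
wrist_force: [0.1, -0.2, 0.1]
width: 0.0427
```

Run:
```python
from se import *
plan([432.5,-289.3,80],-14); look()
```

```text
clock 71.42 pos [ 404.7 -258.7  178.7] yaw -12.46 F [ 0.1 -0.2  0.1] w 42.7
 shift now [40.7 25.7 95.6] turn [-1.05  4.09  1.5 ] shift after turn [34.4 23.  98.7]
top px [294 140] 2240 zmed 25.2 rect [ 421.9 -286.7] 98.4 19.5 -13.48
all px [297  98] 5144 zmed 19.7 rect [ 452.4 -293.1] 161.7 24.5 -13.59
```

Emit:
step_arm --targets '[[0,[0,0,0],[-1,4.1,1.1]],[0,[0,0,0],[0,0,0]],[0,[0.012,0.012,0.03],[0,0,0]],[0,[0.012,0.01,0.03],[0,0,0]],[0,[0.007,0,0.03],[0,0,0]],[0,[0,0,0],[0,0,0]],[0,[0,0,0],[0,0,0]]]'

```text
clock: 72.35
tool_pos: [0.4333, -0.2904, 0.0879]
ee_rot: [3.12, -0.361, 0.003]
wrist_force: [-0.2, 0.4, -1.2]
width: 0.0429
```

Run:
```python
from se import *
plan([431.5,-289.1,14],-13.5)
```

```text
clock 72.35 pos [ 433.3 -290.4   87.9] yaw -13.18 F [-0.2  0.4 -1.2] w 42.9
 shift now [-2.2 -0.9 73.9] turn [ 0.02 -0.13  0.32] shift after turn [-2.  -0.8 73.9]
```

Emit:
step_arm --targets '[[0,[-0.002,-0.001,0.03],[0,0,0.3]],[0,[0,0,0.025],[0,0,0]],[0,[0,0,0.012],[0,0,0]],[0,[0,0,0],[0,0,0]],[0,[0,0,0],[0,0,0]]]'

```text
clock: 72.97
tool_pos: [0.4358, -0.2922, 0.026]
ee_rot: [3.113, -0.365, 0.019]
wrist_force: [-0.4, 0.5, 0.1]
width: 0.043
```

Run:
```python
from se import *
plan([431.5,-289.1,14],-13.5)
```

```text
clock 72.97 pos [ 435.8 -292.2   26. ] yaw -13.39 F [-0.4  0.5  0.1] w 43.0
 shift now [-5.1 -2.1 11.9] turn [ 0.32 -0.73  0.11] shift after turn [-4.9 -2.  12. ]
```

Emit:
step_arm --targets '[[0,[-0.004,-0.002,0.011],[0,-0.6,0]],[0,[0,0,0],[0,0,0]],[-1,[0,0,0],[0,0,0]],[-1,[0,0,0],[0,0,0]],[-1,[0,0,0],[0,0,0]],[-1,[0,0,0],[0,0,0]],[-1,[0,0,-0.02],[0,0,0]],[-1,[0,0,-0.02],[0,0,0]],[-1,[0,0,0],[0,0,-7.7]],[-1,[0,0,0],[0,0,0]],[-1,[0,0,0],[0,0,0]]]'

```text
clock: 74.35
tool_pos: [0.4324, -0.2891, 0.0562]
ee_rot: [3.131, -0.155, 0.002]
wrist_force: [0.2, 1.1, 0.2]
width: 0.0173
```

Run:
```python
from se import *
plan([445.6,-259,20],-5.8)
```

```text
clock 74.35 pos [ 432.4 -289.1   56.2] yaw -5.68 F [0.2 1.1 0.2] w 17.3
 shift now [ 10.1 -31.5  36.1] turn [ 0.36 -0.08  0.12] shift after turn [ 10.1 -31.3  36.2]
```

Emit:
step_arm --targets '[[-1,[0.005,-0.015,0],[0,0,0]],[-1,[0.004,-0.015,0],[0,0,0]],[-1,[0,0,0.015],[0,0,0]],[-1,[0,0,0.012],[0,0,0]],[-1,[0,0,0],[0,0,0]],[-1,[0,0,0],[0,0,0]]]'

```text
clock: 75.1
tool_pos: [0.4443, -0.257, 0.0255]
ee_rot: [3.133, -0.158, -0.003]
wrist_force: [0.1, -0.2, -1.2]
width: 0.0174
```

Run:
```python
from se import *
plan([445.6,-259,15],-5.8)
```

```text
clock 75.10 pos [ 444.3 -257.    25.5] yaw -5.78 F [ 0.1 -0.2 -1.2] w 17.4
 shift now [ 1.5  1.9 10.5] turn [0.26 0.09 0.03] shift after turn [ 1.5  1.9 10.5]
```

Emit:
step_arm --targets '[[-1,[0.001,0.002,0.004],[0,0,0]],[-1,[0,0,0.003],[0,0,0]],[-1,[0,0,0.003],[0,0,0]],[-1,[0,0,0.002],[0,0,0]]]'

```text
clock: 75.6
tool_pos: [0.4456, -0.2603, 0.016]
ee_rot: [3.132, -0.16, 0.0]
wrist_force: [-4.9, 4.3, 32.3]
width: 0.0172
```

Run:
```python
from se import *
plan([445.6,-259,15],-5.8)
```

```text
clock 75.60 pos [ 445.6 -260.3   16. ] yaw -5.85 F [-4.9  4.3 32.3] w 17.2
 shift now [-0.1 -1.3  1. ] turn [ 0.31 -0.02 -0.05] shift after turn [-0.1 -1.3  1. ]
```

Emit:
step_arm --targets '[[-1,[0,0,-0.001],[0,0,0]],[0,[0,0,0],[0,0,0]],[0,[0,0,0],[0,0,0]],[0,[0,0,0],[0,0,0]],[0,[0,0,-0.05],[0,0,0]],[0,[0,0,-0.06],[0,0,0]],[0,[0,0,-0.06],[0,0,0]],[0,[0,0,-0.06],[0,0,0]],[0,[0,0,0],[0,0,0]],[0,[0,0,0],[0,0,0]]]'

```text
clock: 76.85
tool_pos: [0.4453, -0.259, 0.2519]
ee_rot: [3.134, -0.161, -0.005]
wrist_force: [-0.5, -0.3, -0.3]
width: 0.0431
```

Run:
```python
from se import *
plan([475,100,270],85.5); c=look(); P=cloud(c); g=c['image'].astype(int)
ok=(P[...,1]<-.15)&(P[...,1]>-.42)&(P[...,0]>.25)&(P[...,0]<.75)
blobs(c,ok&(g.max(2)<75)&(P[...,2]<.012)&(P[...,2]>-.002),300,'mat')
```

```text
clock 76.85 pos [ 445.3 -259.   251.9] yaw -5.87 F [-0.5 -0.3 -0.3] w 43.1
 shift now [  -7.2 -360.1  -19.5] turn [ 4.000e-02  2.900e-01 -9.137e+01] shift after turn [360.2   1.5 -18.1]
top px [263 171] 1336 zmed 25.2 rect [ 434.2 -259.1] 97.8 18.7 -5.45
all px [262 123] 3692 zmed 17.2 rect [ 481.7 -262.4] 193.2 27.4 -6.57
mat px [260 113] 11957 zmed 3.3 rect [ 486.7 -262.7] 249.6 79.8 -5.5
```

The spatula is centred on the mat again. Now I shut the lid from behind with closed fingers.

Emit:
step_arm --targets '[[-1,[0,0,-0.01],[0,0,-9]],[-1,[0,0,-0.01],[0,0,-9]],[-1,[0,0,0],[0,0,-9]],[-1,[0,0,0],[0,0,-9]],[-1,[0,0,0],[0,0,-9]],[-1,[0,0,0],[0,0,-9]],[-1,[0,0,0],[0,0,-9]],[-1,[0,0,0],[0,0,-9]],[-1,[0,0,0],[0,0,-9]],[-1,[0,0,0],[0,0,-9]],[-1,[0.05,0,0],[0,0,0]],[-1,[0.05,0,0],[0,0,0]],[-1,[0.05,0,0],[0,0,0]],[-1,[0.05,0,0],[0,0,0]],[-1,[0.05,0,0],[0,0,0]],[-1,[0.05,0,0],[0,0,0]],[-1,[0,0,0],[0,0,0]],[-1,[0,0,0],[0,0,0]]]'

```text
clock: 79.15
tool_pos: [0.4436, 0.056, 0.2387]
ee_rot: [-2.227, -2.114, 0.05]
wrist_force: [0.2, -0.5, -0.2]
width: -0.0002
```

Run:
```python
from lid import *
plan([484,412,270],85.5)
c=shot('side'); P=cloud(c); ok=(P[...,1]<-.15)&(P[...,1]>-.45)&(P[...,0]>.25)&(P[...,0]<.68)
blobs(c,ok&(P[...,2]>.006)&(P[...,2]<.05),150,'side')
c=shot('wrist');
```

```text
scene 1314 lid angle med 1.70 p10 1.66 p90 1.84
side 1650 lid angle med 1.63 p10 1.52 p90 1.68
clock 79.25 pos [443.9  55.4 239.1] yaw 86.85 F [0.2 0.3 0.3] w -0.1
 shift now [359.   18.8 -23.1] turn [-4.21 -1.42  1.4 ] shift after turn [358.7  12.  -30.9]
side px [219 275] 872 zmed 17.3 rect [ 481.6 -264.4] 200.1 31.1 -5.58
```

Emit:
step_arm --targets '[[-1,[0,0,-0.02],[-4.2,-1.4,1.4]],[-1,[0,0,-0.025],[0,0,0]],[-1,[0.04,0.002,0],[0,0,0]],[-1,[0.04,0.002,0],[0,0,0]],[-1,[0.04,0.002,0],[0,0,0]],[-1,[0,0,0],[0,0,0]],[-1,[0,0,0],[0,0,0]]]'

```text
clock: 80.22
tool_pos: [0.4651, 0.1676, 0.2866]
ee_rot: [2.322, 2.107, 0.005]
wrist_force: [-0.1, -0.5, -1.2]
width: -0.0001
```

Run:
```python
from m import *
plan([484,415,280],85.5)
```

```text
clock 80.22 pos [465.1 167.6 286.6] yaw 84.43 F [-0.1 -0.5 -1.2] w -0.1
 shift now [248.1  -5.2   6.1] turn [ 0.36  0.1  -1.06] shift after turn [248.1  -0.6   6.6]
```

Emit:
step_arm --targets '[[-1,[0.04,0,0],[0,0,-1]],[-1,[0.04,0,0],[0,0,0]],[-1,[0.04,0,0],[0,0,0]],[-1,[0.04,0,0],[0,0,0]],[-1,[0.04,0,0],[0,0,0]],[-1,[0.035,0,0],[0,0,0]],[-1,[0,0,0],[0,0,0]],[-1,[0,0,0],[0,0,0]]]'

```text
clock: 81.22
tool_pos: [0.4908, 0.3931, 0.2852]
ee_rot: [2.32, 2.102, -0.003]
wrist_force: [1.2, -0.3, -0.5]
width: -0.0002
```

Run:
```python
from m import *
plan([484,415,176],85.5)
```

```text
clock 81.22 pos [490.8 393.1 285.2] yaw 84.34 F [ 1.2 -0.3 -0.5] w -0.2
 shift now [ 22.1  -9.6 109. ] turn [ 0.39  0.5  -1.15] shift after turn [ 21.3  -8.5 109.2]
```

Emit:
step_arm --targets '[[-1,[0.014,-0.004,0],[0.3,0.4,-1]],[-1,[0.012,-0.003,0],[0,0,0]],[-1,[0,0,0],[0,0,0]],[-1,[0,0,0.03],[0,0,0]],[-1,[0,0,0.03],[0,0,0]],[-1,[0,0,0.03],[0,0,0]],[-1,[0,0,0.01],[0,0,0]],[-1,[0,0,0],[0,0,0]],[-1,[0,0,0],[0,0,0]]]'

```text
clock: 82.35
tool_pos: [0.4881, 0.4192, 0.1866]
ee_rot: [2.309, 2.125, 0.009]
wrist_force: [0.6, -0.3, -0.4]
width: -0.0002
```

Run:
```python
from m import *
plan([484,361,175],85.5)
```

```text
clock 82.35 pos [488.1 419.2 186.6] yaw 85.26 F [ 0.6 -0.3 -0.4] w -0.2
 shift now [-58.3   0.7  11.5] turn [ 0.38 -0.09 -0.24] shift after turn [-58.3   0.5  11.6]
```

Emit:
step_arm --targets '[[-1,[0,0,0.01],[0,0,0]],[-1,[-0.015,0,0],[0,0,0]],[-1,[-0.015,0,0],[0,0,0]],[-1,[-0.012,0,0],[0,0,0]],[-1,[-0.012,0,0],[0,0,0]],[-1,[-0.012,0,0.002],[0,0,0]],[-1,[-0.011,0,0.003],[0,0,0]],[-1,[-0.011,0,0.005],[0,0,0]],[-1,[-0.011,0,0.005],[0,0,0]],[-1,[0,0,0],[0,0,0]]]'

```text
clock: 83.6
tool_pos: [0.4806, 0.3137, 0.1626]
ee_rot: [2.309, 2.124, 0.017]
wrist_force: [0.5, -0.1, 0.9]
width: -0.0001
```

Run:
```python
from lid import *
plan([484,361,175],85.5)
```

```text
scene 2061 lid angle med 1.09 p10 1.05 p90 1.29
side 1256 lid angle med 0.99 p10 0.90 p90 1.02
clock 83.70 pos [481.1 314.7 163.1] yaw 85.23 F [-0.6  0.3  0.6] w 0.2
 shift now [ 46.4  -0.8 -11.6] turn [ 0.66 -0.35 -0.27] shift after turn [ 46.4  -0.8 -11.9]
```

Emit:
step_arm --targets '[[-1,[-0.01,0,0.007],[0.5,0,0]],[-1,[-0.01,0,0.007],[0,0,0]],[-1,[-0.008,0,0.009],[0,0,0]],[-1,[-0.008,0,0.009],[0,0,0]],[-1,[-0.006,0,0.01],[0,0,0]],[-1,[-0.006,0,0.01],[0,0,0]],[-1,[-0.004,0,0.01],[0,0,0]],[-1,[-0.004,0,0.01],[0,0,0]],[-1,[-0.001,0,0.01],[0,0,0]],[-1,[0,0,0.004],[0,0,0]],[-1,[0,0,0],[0,0,0]]]'

```text
clock: 85.08
tool_pos: [0.4763, 0.255, 0.0698]
ee_rot: [-2.309, -2.126, -0.008]
wrist_force: [0.5, -0.3, 0.0]
width: 0.0004
```

Run:
```python
from lid import *
plan([484,255,62],85.5)
```

```text
scene 728 lid angle med 0.14 p10 0.10 p90 0.79
side 512 lid angle med 0.10 p10 -0.01 p90 0.72
clock 85.17 pos [476.6 255.2  70.3] yaw 85.28 F [-0.4 -0.1  0.7] w -0.2
 shift now [0.4 7.4 8.3] turn [ 0.11 -0.35 -0.22] shift after turn [0.4 7.4 8.3]
```

Emit:
step_arm --targets '[[-1,[0,0,0.003],[0,0,0]],[-1,[0,0,0.003],[0,0,0]],[-1,[0,0,0.003],[0,0,0]],[-1,[0,0,0.002],[0,0,0]]]'

```text
clock: 85.68
tool_pos: [0.4774, 0.2557, 0.0623]
ee_rot: [-2.309, -2.128, -0.013]
wrist_force: [-6.1, -4.6, 27.8]
width: -0.0001
```

Run:
```python
from m import *
plan([484,255,62],85.5)
```

```text
clock 85.67 pos [477.4 255.7  62.3] yaw 85.32 F [-6.1 -4.6 27.8] w -0.1
 shift now [-0.2  6.6  0.3] turn [ 0.27 -0.42 -0.18] shift after turn [-0.2  6.6  0.3]
```

Shut: 28 N of press at z=62. I retreat upward, then make the final check with all cameras.

Emit:
step_arm --targets '[[-1,[0,0,-0.03],[0,0,0]],[-1,[0,0,-0.06],[0,0,0]],[-1,[0,0,-0.06],[0,0,0]],[-1,[-0.05,0,-0.06],[0,0,0]],[-1,[-0.05,0,-0.03],[0,0,0]],[-1,[-0.05,0,0],[0,0,0]],[-1,[-0.05,0.03,0],[0,0,0]],[-1,[0,0.03,0],[0,0,0]],[-1,[0,0,0],[0,0,0]],[-1,[0,0,0],[0,0,0]]]'

```text
clock: 86.92
tool_pos: [0.522, 0.0552, 0.2973]
ee_rot: [2.307, 2.129, 0.019]
wrist_force: [-0.3, -0.3, -0.1]
width: 0.0001
```

Run:
```python
from fin import *
plan([560,0,300],90); c=fin(); save(c,'w11.png')
for n in('scene','side'):
    c=shot(n); save(c,n+'11.png'); P=cloud(c); q=P.reshape(-1,3)
    m=(abs(q[:,0]-.477)<.14)&(abs(q[:,1]-.29)<.11)&(q[:,2]>.045); print(n,'lid z med',np.percentile(q[m,2],[2,50,98]).round(4),rect(q[m]))
    P0=np.load(n+'P.npy')
    f=(P[...,1]<.15)&(P[...,0]<.73)
    ok=(abs(P[...,0]-.6)<.45)&(abs(P[...,1])<.5)&(P[...,2]>.006)&(P[...,2]<.2)
    blobs(c,ok,80,n)
```

```text
clock 86.92 pos [522.   55.2 297.3] yaw 85.40 F [-0.3 -0.3 -0.1] w 0.1
 shift now [-52.   42.4  -2.7] turn [ 0.6  -0.38 -4.6 ] shift after turn [-55.2  38.   -2.7]
wrist
bars px [341 162] 1732 zmed 38.3 rect [620.1  42.8] 85.7 30.4 -1.27
bars px [341 213] 1524 zmed 38.4 rect [619.4 -23.5] 84.5 31.1 -1.41
bars px [341 257] 1358 zmed 38.4 rect [619.  -86.2] 83.3 31.0 -1.2
rib px [277 200] 1277 zmed 42.2 rect [539.3  -1.7] 149.8 14.0 89.0
flange px [286 205] 3631 zmed 20.3 rect [553.6 -22.1] 230.2 53.5 89.24
ledge px [370 201] 1245 zmed 24.3 rect [658.5 -25.1] 239.4 27.5 89.0
ledge px [447 150] 254 zmed 24.9 rect [749.9  49.2] 81.8 38.9 66.95
ledge px [421 262] 106 zmed 24.2 rect [ 728.7 -105.9] 54.7 20.5 41.16
scene lid z med [0.0495 0.0632 0.0668] (array([476.3, 291.2]), 242.5, 163.7, -4.48)
scene px [261 167] 244 zmed 16.1 rect [ 481.7 -260.7] 195.6 29.8 -7.03
scene px [208 210] 1797 zmed 42.5 rect [ 773.3 -120. ] 412.1 134.0 85.09
scene px [271 214] 2687 zmed 18.6 rect [570.5 -21.6] 245.8 203.7 89.0
scene px [346 262] 4101 zmed 62.6 rect [477.  290.9] 243.7 163.8 -4.63
scene px [253 256] 147 zmed 23.9 rect [713.  144.5] 48.1 29.9 69.88
scene px [239 271] 454 zmed 45.3 rect [792.2 206.7] 63.3 49.5 -32.97
scene px [223 324] 3271 zmed 109.1 rect [899.6 330.9] 262.9 79.2 -89.9
scene px [268 295] 465 zmed 11.5 rect [736.2 291. ] 81.7 80.6 62.04
side lid z med [0.0465 0.061  0.0636] (array([476.7, 283.2]), 238.7, 164.4, -4.75)
side px [317 196] 4938 zmed 44.6 rect [813.   52.7] 809.9 176.6 76.08
side px [190 167] 2332 zmed 59.9 rect [475.3 283.3] 241.6 164.4 -4.75
side px [264 164] 141 zmed 10.2 rect [738.2 288.2] 82.2 81.0 34.9
side px [269 183] 110 zmed 23.1 rect [711.7 138.1] 52.3 28.9 74.28
side px [239 218] 3547 zmed 18.1 rect [570.9 -27. ] 245.7 201.1 89.03
side px [219 275] 871 zmed 17.3 rect [ 480.8 -254.7] 196.4 49.1 -6.42
side px [262 343] 160 zmed 16.7 rect [ 525.6 -478.5] 44.8 30.9 -59.82
```

View pics/scene11.png

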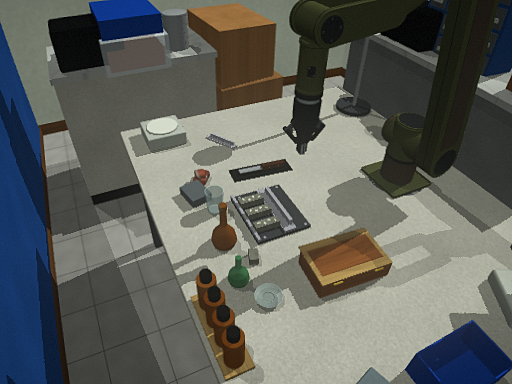

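View pics/w11.png

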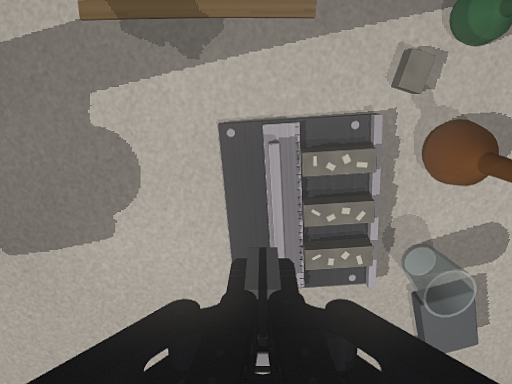

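Everything reads in place. The lid's height matches its shut reading at the start, and the bystanders are unmoved. In the scene view the case is shut, the bars and straightedge are on the plate at (270,212), and the spatula is on its mat at (262,169). The wrist view confirms the straightedge flush against the three bar ends.

```bash
python3 -c "
from workcell import *
print(sign_off())"
```

```text
the job is handed in; nothing more can be done
None
```

I've handed the job in with every step done, at about 87 s of the 200 s limit; sign-off gives no verdict. I levered the lid open to about 1.65 rad with the spatula blade and moved all three bars to the plate. I then laid the straightedge along their near ends and pushed the lid shut from behind with closed fingers.

Two things needed mending on the way:
- **Bar:** the first bar was about 3 mm short of the ledge, so I gripped it again and pushed it home.
- **Spatula:** it was knocked to about -14° after I first put it back, so I laid it on its mat again.

What the last checks showed:
- **Bars:** before the straightedge went on, all three were measured home against the ledge and square to within about 0.005 rad. In the last views they read within about 0.01 rad, and all sat at plate height.
- **Straightedge:** its edge is within about 1 mm of the bar ends, about 0.2° off the ledge, and centred within a few millimetres.
- **Spatula:** it lies within a few millimetres of the mat's centre and about 1° from its length.
- **Lid:** its height matches the shut reading from the start in both fixed cameras.
- **Bystanders:** those the cameras could tell apart (offcut, small flask, dish) are within about 3 mm of their start. The rest showed only as one merged group, which did not change.

One disagreement: the scene and side cameras differ by about 5 to 8 mm in y, so I relied on the wrist camera for fine positions.

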